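# Open the mixer's combination lock on the lab jack

### The arm

A 6-joint arm with a two-finger parallel gripper is mounted at the origin on the work surface. World frame = base frame: x ahead of the robot, y to its left, z up, the work surface at z = 0. Lengths are in m, angles in rad, forces in N, time in s.
With the tool pointing down it reaches from about 0.25 to 0.725 m from the base axis. Payload 4 kg.
Tool frame: the origin (TCP) lies between the finger pads; the fingertips stand 11 mm ahead of it and the grasp point (between the pads) lies 8 mm behind it (tcp_to_tips is the z of the fingertips in the tool frame, in m); z points along the fingers, y is the direction in which the jaws open and shut (so a half turn about z gives the same grasp; the last joint's range is limited). The gripper opens to 85 mm and grips with 20 to 120 N. Pads are 22 mm wide; open, the fingers measure 114 mm over their backs; the gripper's body (76 mm by 85 mm) begins 54 mm behind the grasp point. The pads swing forward as they close: fully open they stand 13 mm farther back than shut.
Start: joints at [-1.152, 0.241, 0.005, 1.335, 0, 1.571], TCP at [0.203, -0.457, 0.242] pointing down, gripper open.
Joint ranges: [-2.72, 2.72], [-1.05, 1.87], [-1.09, 1.28], [-1.99, 2.15], [-1.42, 1.44], [-3.14, 3.14]. Speed limits (rad/s): [2.79, 2.79, 3.14, 3.14, 3.14, 3.14].

### API

Orientations are given as a unit quaternion [x, y, z, w].
In Python, from workcell import * gives the robot as it stands.
- The arm moves only by the tool move_arm, never from a script. Its argument "moves" is a list that holds one entry, the list of rows, each a list of 7 numbers: the shift along the world's x, y, z in units of 500 mm (1.0 is 500 mm), then the turn, a rotation vector about the world's x, y, z in units of 30 degrees (1.0 is 30 degrees), then the closure, from -1 (fully open) to 1 (shut), so that 0 is half open. A call has 1 to 8 rows; each row shifts and turns the pose as measured when the row begins; what a row does not reach is not made up. A row lasts 1/12 s, in which the tool goes at most 41.7 mm and 7.16 degrees, less where a joint would pass 70% of its speed; a pose out of reach is approached as far as the arm can. A call with a number of a shift or a turn outside -1 to 1 is refused whole. A call with a gripper value outside its range is refused whole. The fingers move at their own pace and stop on an object; the grip force is fixed at half the most. Time passes only in rows, so rows that do not move let the fingers close. It gives the time, the measured TCP pose, the force and the opening at its end, in the units of the state.
- get_obs(): the state, without advancing time (a new reading comes with each control period).
- camera(name): name is "scene" or "side" or "wrist"; returns a dict with "pixels" (400x640x3 uint8, red, green, blue), "range_z" (400x640 float32, m along the optical axis (not along the pixel's ray), 0 where there is no reading), "fx", "fy", "cx", "cy" (pixels), "extrinsics" (4x4, takes a point from camera to world coordinates). Camera axes: x right, y down, z forward; pixel columns grow to the right and rows downward; lengths in m; the calibration is good to about 2 mm. A picture is of the moment at which its call begins.
- job_done(): hands the job in, once; it reports no verdict.
The state is a dict: "clock": time; "joint_pos": joint angles; "joint_vel": joint speeds; "tau": joint torques, N m; "eef_pos": TCP position; "tool_rot": TCP orientation; "ft_force": force on the tool from outside, world axes, zero at the start; "ft_torque": the same for the moment, N m; "grip_width": finger opening in m.
Only numpy, scipy, OpenCV 4.12 (cv2) and the standard library are available. Lean on these libraries where they do the work, as an engineer would, in place of code of your own. Each camera call takes 0.05 s, during which the arm holds its last target.

### The job

Set the red combination lock, dial up, all the way down into the square recess on top of the small blue lab jack with its shackle out over the yellow lip, then turn the dial until its white mark clicks in at the yellow index by the shackle and pull the shackle straight out to its stop while the lock stays in the recess. Then pick the lock up by the bow of the opened shackle and finish still holding it by the bow, still, with the lock's body at least 5 cm above where it sat and the shackle still open. Leave the steel pot, the amber jar and the screwdriver where they are.

Things in the scene. Friction and masses are not known exactly. Their poses are not given: they have to be found in the camera images.
- lock: Loose red combination padlock, 0.35 to 0.53 kg, lying on its back, dial up. Body 56 (x) x 54 (y) x 28 (z) mm; origin at the centre of the body's underside, z up through the dial, x towards the shackle. The round black dial stands centred on the top face; a yellow index bar lies there between dial and shackle.
- lock_mid (a point): Centre of the lock's body, 14 mm above its underside; 94 mm above the bench when seated.
- dial_top (a point): Centre of the dial's top face, 46.5 mm above the lock's underside. The dial is a ribbed cylinder 36 mm in diameter and 18 mm tall (from 28.5 to 46.5 mm above the underside). Axes turn with the dial: x points to the white mark.
- dial (a joint): Dial angle about the lock's z, rad; 0 = white mark at the yellow index (towards the shackle), positive = turned counter-clockwise seen from above. Starts at about +0.5 to +2.0, to be turned clockwise. Notch every 0.628 rad (36 degrees): about 0.06 N m to leave one, then a spring snaps it into the next; let go, it settles in the nearest notch.
- shackle (a joint): How far the shackle is pulled out along the lock's x, m: 0 closed, 0.016 at its stop. It comes out only with the dial within about 7 degrees of zero (else 1 to 3 mm of play), against about 1.5 N of friction; it stays where left and cannot come off. While it is out the dial cannot turn.
- shackle_bow (a point): Middle of the shackle's cross bar, a 9 mm round steel bar along the lock's y, 14 mm above the underside; closed, it lies 70.5 mm from the lock's centre along the lock's x (86.5 mm when open). Between it and the body is a window 38 mm long (closed) and 27 mm wide between the two legs. Held by the bow in the air, the lock may swing down and hang from it.
- stand: Small blue lab jack fixed to the bench; origin at the centre of its underside (the bench), x towards the yellow lip, z up. Its top is a square tray 70 x 70 mm outside with a recess 62 x 62 mm, floor 80 mm above the bench, and lips 4 mm thick and 7 mm high all round; the lip at +x is yellow, the others are blue. The base plate is 100 (x) x 90 (y) mm, 8 mm thick.
- recess (a point): Centre of the recess floor, 80 mm above the bench; axes as the stand's.
- pot: Bystander: plain round steel pot, 80 mm in diameter and 85 mm tall, origin at the centre of its underside.
- jar: Bystander: amber glass jar, 52 mm in diameter and 75 mm tall, origin at the centre of its underside.
- driver: Bystander: orange-handled screwdriver 200 mm long lying along its own x, 26 mm thick; origin under its middle.
Things that resemble listed ones, but are neither listed nor needed, are in the scene too. Leave any purple look-alike of the lock alone. Of the things that look like the stand, the smaller one is meant.

How it is judged:
By the outcome, as a careful person would: the job done as asked, in the order asked, and still so for the second after the job is handed in, while the arm keeps its last pose, push and grip.
It also fails if it takes over 72 s, if anything falls off the work surface, if the arm or the gripper's body presses on something with over 40 N, if the wrist force passes 120 N, or if a joint passes its speed limit or range.

## Working session

There is one attempt and no reset: what is moved stays moved. The work goes in short steps, Python scripts to look and compute and a tool call to move; the robot and the scene stay as the last step left them, time stands still between calls to the robot, and variables do not carry over. Pictures are saved under pics/ and viewed, and the job is handed in when it is done.

Besides the shell and the picture viewer there is one more tool, called after ">>>" in YAML: its name, and indented under it one key for each argument. move_arm: Moves the arm, as the interface text tells. Shifts and turns lie within -1 to 1; 1 stands for 500 mm of shift or 30 degrees of turn. Its arguments: {"type":"object","properties":{"moves":{"type":"array","items":{"type":"array","items":{"type":"array","items":{"type":"number"}}}}},"required":["moves"]}

```bash
ls; mkdir -p pics
cat > h.py <<'E'
from workcell import *
import numpy as np, cv2
def snap(name,fn):
    c=camera(name); cv2.imwrite('pics/'+fn+'.png',c['pixels'][:,:,::-1]); np.savez('pics/'+fn+'.npz',**{k:np.array(v) for k,v in c.items()}); return c
def cloud(c):
    z=c['range_z']; v,u=np.mgrid[0:z.shape[0],0:z.shape[1]]
    p=np.stack([(u-c['cx'])/c['fx']*z,(v-c['cy'])/c['fy']*z,z,np.ones_like(z)],-1)
    w=p@np.array(c['extrinsics']).T; w=w[...,:3]; w[z<=0]=np.nan; return w
E
python3 - <<'E'
from h import *
for n in ['scene','side','wrist']: c=snap(n,n+'0'); print(n,c['extrinsics'],c['fx'])
o=get_obs(); print(o)
E
```

```text
pics
scene [[ 0.88802992  0.35153727 -0.29635184  0.8153022 ]
 [ 0.45977854 -0.675358    0.57662403 -0.55764072]
 [ 0.00256125 -0.64831561 -0.7613674   0.81660362]
 [ 0.          0.          0.          1.        ]] 374.5209663826989
side [[-0.99290451 -0.0898919   0.07784649  0.43689711]
 [-0.11888701  0.73635585 -0.66606753  0.67458766]
 [ 0.00255136 -0.67059639 -0.74181802  0.83230003]
 [ 0.          0.          0.          1.        ]] 389.654757383641
wrist [[ 4.07050373e-01 -8.66597692e-01 -2.88649327e-01  2.77432784e-01]
 [-9.13405532e-01 -3.86388861e-01 -1.28038984e-01 -4.25085731e-01]
 [-5.72596533e-04  3.15772208e-01 -9.48834856e-01  3.72763659e-01]
 [ 0.00000000e+00  0.00000000e+00  0.00000000e+00  1.00000000e+00]] 326.51260936988365
{'clock': 0.15, 'joint_pos': array([-1.15197734e+00,  2.41255735e-01,  4.02953267e-03,  1.33521524e+00,
        3.58701711e-06,  1.57083581e+00]), 'joint_vel': array([ 0.00110428, -0.00232338,  0.00438153, -0.00089434, -0.00264756,
       -0.00035337]), 'tau': array([ 8.07764827e-04, -3.72635972e+01,  2.52637732e+01,  1.23517585e-02,
        5.25128314e-07,  6.10293725e-06]), 'eef_pos': array([ 0.20315091, -0.45635557,  0.24160798]), 'tool_rot': array([ 9.78157615e-01,  2.07862945e-01, -1.69256599e-04, -8.04956636e-04]), 'ft_force': array([-0.2943745 , -0.63354356,  0.18069316]), 'ft_torque': array([ 0.00153774, -0.00832595, -0.05631538]), 'grip_width': 0.08558513548303796}
```

View pics/scene0.png

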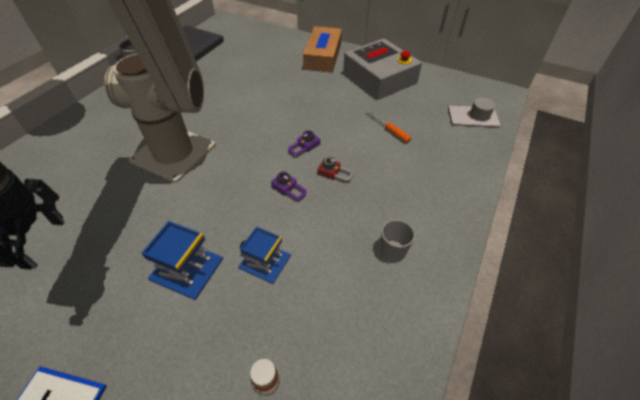

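View pics/side0.png

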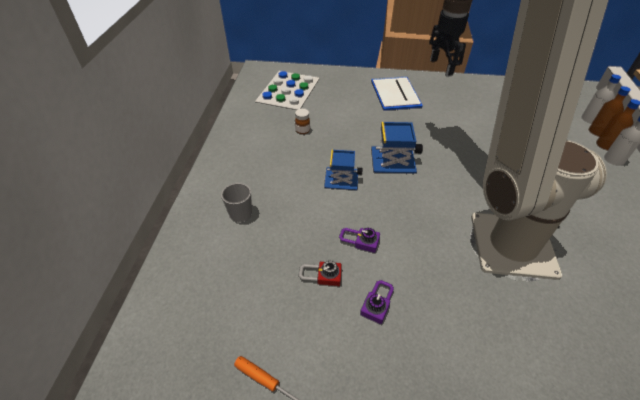

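View pics/wrist0.png

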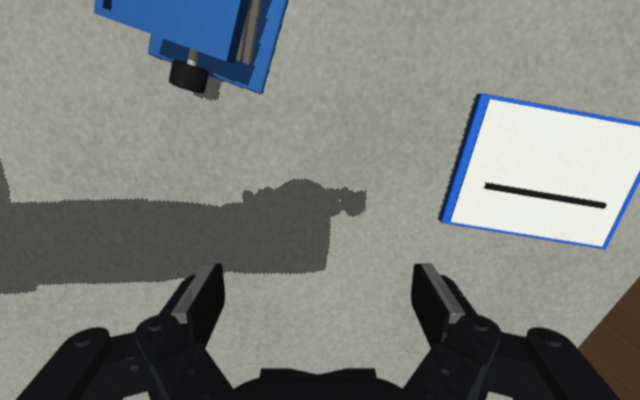

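The red lock is at scene (333,168) and side (323,272). The purple look-alikes are at scene (304,143) and (288,184). There are two blue jacks: a large one at scene (182,258) and a small one at (263,252), side (342,168). The smaller is meant. I'll measure both targets and confirm them in enlarged crops.

Run:
```python
import numpy as np,cv2
from h import cloud
ims=[]
for n,boxes in [('scene0',[(230,120,370,300)]),('side0',[(280,140,400,330)])]:
    c=dict(np.load(f'pics/{n}.npz')); w=cloud(c); im=c['pixels']; hsv=cv2.cvtColor(im,cv2.COLOR_RGB2HSV).astype(int)
    H,S,V=hsv[...,0],hsv[...,1],hsv[...,2]
    u0,v0,u1,v1=boxes[0]; ims.append(cv2.resize(im[v0:v1,u0:u1,::-1],None,fx=3,fy=3,interpolation=cv2.INTER_CUBIC))
    red=((H<6)|(H>174))&(S>150)&(V>60)&(w[...,2]>0)&(w[...,2]<.06)
    if n=='scene0': red[:100]=0
    red[330:]=0
    p=w[red]; print(n,'red',len(p),np.nanmedian(p,0),np.nanmin(p,0),np.nanmax(p,0))
    blue=(abs(H-110)<10)&(S>120)&(w[...,2]>.07)&(w[...,2]<.1)
    nl,l,st,ce=cv2.connectedComponentsWithStats(blue.astype(np.uint8))
    for i in range(1,nl):
        if st[i,4]>60: p=w[l==i]; print('blue',ce[i],st[i,4],p.mean(0),p.min(0),p.max(0))
    yel=(abs(H-25)<6)&(S>150)&(w[...,2]>.05)&(w[...,2]<.16)
    nl,l,st,ce=cv2.connectedComponentsWithStats(yel.astype(np.uint8))
    for i in range(1,nl):
        if st[i,4]>8: p=w[l==i]; print('yel',ce[i],st[i,4],p.mean(0))
h=max(i.shape[0] for i in ims)
ims=[cv2.copyMakeBorder(i,0,h-i.shape[0],0,0,cv2.BORDER_CONSTANT) for i in ims]
cv2.imwrite('pics/crop0.png',np.hstack(ims))
```

```text
scene0 red 98 [0.48448857 0.12991241 0.02395191] [0.45062002 0.12384236 0.00770391] [0.50219448 0.17590826 0.02920071]
blue [322.61538462  40.17582418] 91 [0.15394557 0.73464585 0.07192554] [0.12773928 0.68548526 0.07015788] [0.18143908 0.7908963  0.07615731]
blue [258.41884058 243.48405797] 690 [ 0.46698551 -0.19916083  0.07973319] [ 0.43799792 -0.23367319  0.07398861] [ 0.50067332 -0.16281234  0.08848178]
yel [404.45454545  60.47272727] 55 [0.50651953 0.70335865 0.09284093]
yel [188.9044586  251.01910828] 157 [ 0.35952832 -0.30178659  0.11400089]
yel [272.44444444 249.26984127] 63 [ 0.50627993 -0.19968641  0.08418258]
side0 red 228 [0.46677533 0.17890817 0.0256843 ] [0.44313923 0.12911681 0.00620921] [0.49729349 0.18295092 0.03203147]
blue [343.13902439 159.97804878] 410 [ 0.4669592  -0.19384868  0.08082498] [ 0.43571771 -0.23290321  0.07085683] [ 0.49914128 -0.15815754  0.09003703]
yel [383.17073171 132.17073171] 41 [ 0.35608213 -0.2927611   0.11702745]
```

View pics/crop0.png

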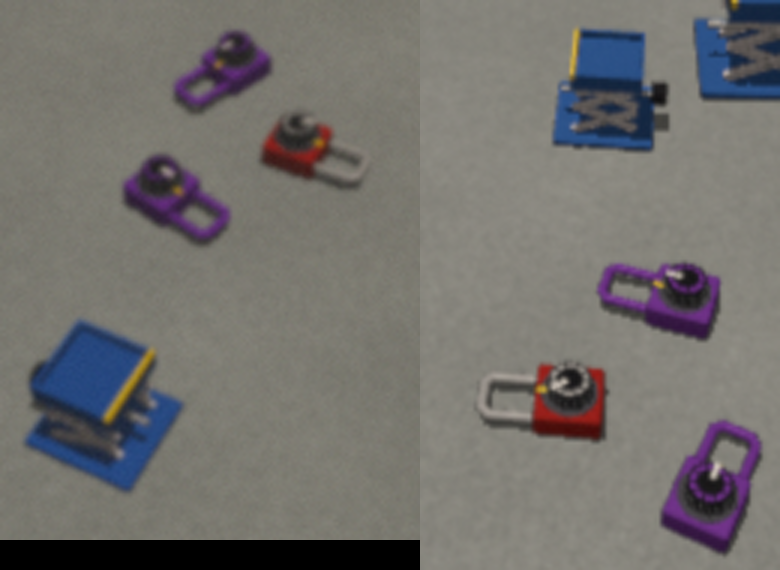

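Both crops confirm it. The red lock is the only red one (crop right panel ~(570,400)). The small jack with the yellow lip is at crop left ~(105,370), lip towards +x. Next I'll move over the jack for a close wrist view.

>>> move_arm:
  moves:
    - [[0.044, 0.064, 0.007, 0, 0, -0.1, -1], [0.044, 0.064, 0.007, 0, 0, -0.1, -1], [0.044, 0.064, 0.007, 0, 0, -0.1, -1], [0.044, 0.064, 0.007, 0, 0, -0.1, -1], [0.044, 0.064, 0.007, 0, 0, -0.1, -1], [0.044, 0.064, 0.007, 0, 0, -0.1, -1], [0.044, 0.064, 0.007, 0, 0, -0.1, -1], [0.044, 0.064, 0.007, 0, 0, -0.1, -1]]

```text
clock: 0.82
eef_pos: [0.3782, -0.1945, 0.2664]
tool_rot: [1.0, -0.019, -0.002, -0.003]
ft_force: [2.2, -0.6, -0.7]
grip_width: 0.0855
```

Run:
```python
from h import *
c=snap('wrist','w1'); o=get_obs(); print(o['eef_pos'],o['tool_rot'],o['joint_pos'])
```

```text
[ 0.3823019  -0.18887312  0.26710372] [ 9.99857578e-01 -1.61174663e-02 -3.44619958e-05 -5.00494317e-03] [-0.46503514  0.08763105 -0.11548627  1.37208543  0.00898818  2.70877444]
```

View pics/w1.png

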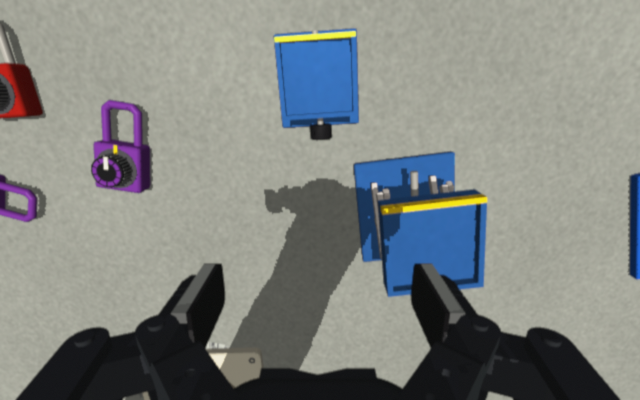

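The small jack is at wrist (317,80), its yellow lip at the top (row ~37) and its knob at (320,131). The red lock is at the left edge. I'll fit the jack's pose and then go over the lock.

Run:
```python
from h import *
c=dict(np.load('pics/w1.npz')); w=cloud(c); hsv=cv2.cvtColor(c['pixels'],cv2.COLOR_RGB2HSV).astype(int); H,S,V=[hsv[...,i] for i in range(3)]
col=(((abs(H-110)<12)|(abs(H-27)<8))&(S>110)); col[:, :250]=0; col[:,365:]=0; col[140:]=0
m=col&(w[...,2]>.072)&(w[...,2]<.1)
p=w[m]; print(len(p),np.percentile(p[:,2],[5,50,95]))
r=cv2.minAreaRect(p[:,:2].astype(np.float32)*1000); print('rect all',r)
y=m&(abs(H-27)<8); q=w[y]; print('yel',q.mean(0),cv2.minAreaRect(q[:,:2].astype(np.float32)*1000))
mm=m&(w[...,2]>.0845); q=w[mm]; print('rim',len(q),np.median(q[:,2]),cv2.minAreaRect(q[:,:2].astype(np.float32)*1000))
# lock rough
for fn in ['w1','scene0','side0']:
    pass
```

```text
6458 [0.07845255 0.0798813  0.08712223]
rect all ((471.58013916015625, -198.63986206054688), (69.69284057617188, 70.08313751220703), 1.5640287399291992)
yel [ 0.50416083 -0.19815861  0.08594884] ((504.4422302246094, -197.6747589111328), (3.930426836013794, 69.60308074951172), 1.4187039136886597)
rim 1424 0.08654468488088285 ((471.58013916015625, -198.63986206054688), (69.69284057617188, 70.08313751220703), 1.5640287399291992)
```

>>> move_arm:
  moves:
    - [[0.006, 0.08, -0.004, 0, 0, 0, -1], [0.006, 0.08, -0.004, 0, 0, 0, -1], [0.006, 0.08, -0.004, 0, 0, 0, -1], [0.006, 0.08, -0.004, 0, 0, 0, -1], [0.006, 0.08, -0.004, 0, 0, 0, -1], [0.006, 0.08, -0.004, 0, 0, 0, -1], [0.006, 0.08, -0.004, 0, 0, 0, -1], [0.006, 0.08, -0.004, 0, 0, 0, -1]]

```text
clock: 1.53
eef_pos: [0.4078, 0.0524, 0.2501]
tool_rot: [0.999, 0.038, -0.001, -0.038]
ft_force: [0.3, 0.4, -0.4]
grip_width: 0.0853
```

Run:
```python
from h import *
c=snap('wrist','w2'); o=get_obs(); print(o['eef_pos'],o['tool_rot'],o['joint_pos'])
```

```text
[0.40853038 0.05424831 0.24959556] [ 0.99847141  0.0392521  -0.00152307 -0.03888181] [ 0.07679531  0.06216518 -0.19139002  1.3173697   0.0778428   3.13979905]
```

View pics/w2.png

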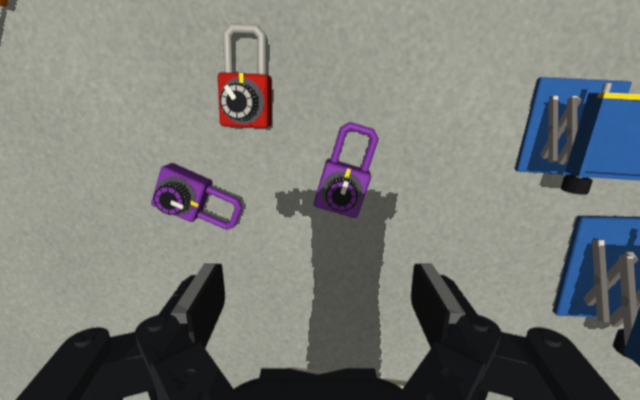

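The red lock is at wrist (245,100), shackle up, with its white mark up-left of the yellow bar. Joint 6 has reached its limit, so I'll use the flipped (180°) wrist. I'll fit the lock first.

```bash
cat > fit.py <<'E'
from h import *
def lockfit(fn,box,zb=0.0):
    c=dict(np.load(f'pics/{fn}.npz')); w=cloud(c); hsv=cv2.cvtColor(c['pixels'],cv2.COLOR_RGB2HSV).astype(int); H,S,V=[hsv[...,i] for i in range(3)]
    u0,v0,u1,v1=box; roi=np.zeros(H.shape,bool); roi[v0:v1,u0:u1]=1
    z=w[...,2]-zb
    red=roi&((H<6)|(H>174))&(S>140)&(z>.022)&(z<.034)
    p=w[red]; r=cv2.minAreaRect(p[:,:2].astype(np.float32)*1000); print('red top',len(p),np.median(p[:,2]),r)
    yel=roi&(abs(H-27)<8)&(S>130)&(z>.02); print('yel',w[yel].mean(0) if yel.any() else None)
    sh=roi&(S<70)&(V>90)&(z>.009)&(z<.024); q=w[sh]
    if len(q)>10: print('shackle',len(q),cv2.minAreaRect(q[:,:2].astype(np.float32)*1000))
    d=roi&(z>.042)&(z<.05); q=w[d]; (cx,cy),rad=cv2.minEnclosingCircle(q[:,:2].astype(np.float32)*1000); print('dial',len(q),np.median(q[:,2]),cx,cy,rad)
    wm=d&(S<60)&(V>185)
    q=w[wm]; a=np.median(q,0); print('white',len(q),a,'ang',np.degrees(np.arctan2(a[1]*1e3-cy,a[0]*1e3-cx)))
    return c
if __name__=='__main__':
    import sys
    c=lockfit(sys.argv[1],[int(x) for x in sys.argv[2].split(',')],float(sys.argv[3]))
    u0,v0,u1,v1=[int(x) for x in sys.argv[2].split(',')]
    cv2.imwrite('pics/'+sys.argv[1]+'_crop.png',cv2.resize(c['pixels'][v0:v1,u0:u1,::-1],None,fx=4,fy=4,interpolation=cv2.INTER_CUBIC))
E
python3 fit.py w2 200,10,290,140 0
python3 - <<'E'
from h import *
c=dict(np.load('pics/w2.npz')); w=cloud(c);hsv=cv2.cvtColor(c['pixels'],cv2.COLOR_RGB2HSV).astype(int)
m=(abs(hsv[...,0]-140)<12)&(hsv[...,1]>90); m[:100]=0
for s in (m[:, :260],):
  p=w[:,:260][s]; print(p.min(0),p.max(0))
p=w[:,300:400][m[:,300:400]]; print(p.min(0),p.max(0))
E
```

```text
red top 990 0.02701299038579852 ((472.9635925292969, 152.00827026367188), (54.25241470336914, 53.18010711669922), 1.8892239332199097)
yel [0.49554185 0.15297784 0.02915499]
shackle 1011 ((524.8558349609375, 153.94705200195312), (46.46255874633789, 44.933414459228516), 1.114269733428955)
dial 1048 0.04609379456513296 473.0078125 152.6638641357422 18.518335342407227
white 124 [0.48096393 0.15839514 0.04647427] ang 35.76751953962522
[nan nan nan] [nan nan nan]
[nan nan nan] [nan nan nan]
```

View pics/w2_crop.png

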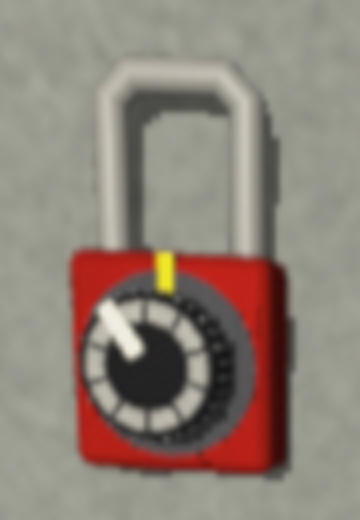

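The dial mark is one notch counter-clockwise (+36°), so one click clockwise is needed. The lock is at (0.473,0.1525) with yaw ≈1.5°, and the stand at (0.4715,−0.198) with yaw ≈1.5°. Now I'll flip the wrist while approaching.

>>> move_arm:
  moves:
    - [[0.016, 0.024, -0.01, -0.05, 0, 0.23, -1], [0.016, 0.024, -0.01, -0.05, 0, 0.23, -1], [0.016, 0.024, -0.01, -0.05, 0, 0.23, -1], [0.016, 0.024, -0.01, 0, 0, 0.23, -1], [0.016, 0.024, -0.01, 0, 0, 0.23, -1], [0.016, 0.024, -0.01, 0, 0, 0.23, -1], [0.016, 0.024, -0.01, 0, 0, 0.23, -1], [0.016, 0.024, -0.01, 0, 0, 0.23, -1]]

```text
clock: 2.25
eef_pos: [0.4736, 0.1496, 0.207]
tool_rot: [0.86, 0.51, -0.011, 0.007]
ft_force: [0.4, 0.5, 0.7]
grip_width: 0.085
```

>>> move_arm:
  moves:
    - [[0, 0, 0, 0, 0, 0.23, -1], [0, 0, 0, 0, 0, 0.23, -1], [0, 0, 0, 0, 0, 0.23, -1], [0, 0, 0, 0, 0, 0.23, -1], [0, 0, 0, 0, 0, 0.23, -1], [0, 0, 0, 0, 0, 0.23, -1], [0, 0, 0, 0, 0, 0.23, -1], [0, 0, 0, 0, 0, 0.23, -1]]

```text
clock: 2.92
eef_pos: [0.474, 0.1467, 0.2017]
tool_rot: [0.511, 0.86, -0.011, 0.012]
ft_force: [0.1, -0.6, 0.2]
grip_width: 0.0853
```

```bash
cat > go.py <<'E'
import sys
from h import *
from scipy.spatial.transform import Rotation as R
# usage: go.py x y z yawdeg  -> remaining delta in units
o=get_obs(); x,y,z,yaw=map(float,sys.argv[1:5])
a=np.radians(yaw)/2
T=R.from_quat([np.cos(a),np.sin(a),0,0]); C=R.from_quat(o['tool_rot'])
d=(np.array([x,y,z])-o['eef_pos'])/.5; r=np.degrees((T*C.inv()).as_rotvec())/30
X=C.as_matrix()[:,0]
print('t',o['clock'],'pos',o['eef_pos'].round(4),'yaw',round(np.degrees(np.arctan2(X[1],X[0])),2),'q',o['joint_pos'].round(3),'f',o['ft_force'].round(2),'tq',o['ft_torque'].round(3),'w',round(o['grip_width'],4))
print('shift',d.round(4),'turn',r.round(4))
E
python3 go.py .473 .1525 .20 181.5
```

```text
t 2.9167 pos [0.474  0.1467 0.2017] yaw 118.59 q [ 0.319  0.256 -0.083  1.233 -0.032  1.391] f [ 0.12 -0.61  0.16] tq [0.053 0.012 0.01 ] w 0.0853
shift [-0.002   0.0115 -0.0033] turn [0.0435 0.0477 2.0971]
```

>>> move_arm:
  moves:
    - [[0, 0.002, 0.001, 0.006, 0.006, 0.235, -1], [0, 0.002, 0.001, 0.006, 0.006, 0.235, -1], [0, 0.002, 0.001, 0.006, 0.006, 0.235, -1], [0, 0.002, 0.001, 0.006, 0.006, 0.235, -1], [0, 0.002, 0.001, 0.006, 0.006, 0.235, -1], [0, 0.002, 0.001, 0.006, 0.006, 0.235, -1], [0, 0.002, 0.001, 0.006, 0.006, 0.235, -1], [0, 0.002, 0.001, 0.006, 0.006, 0.235, -1]]

```text
clock: 3.58
eef_pos: [0.4728, 0.1485, 0.2033]
tool_rot: [0.036, 0.999, -0.003, -0.002]
ft_force: [0.7, 0.7, -0.9]
grip_width: 0.0852
```

```bash
python3 go.py .473 .1525 .20 181.5
python3 - <<'E'
from h import *
snap('wrist','w3')
E
```

```text
t 3.5833 pos [0.4728 0.1485 0.2033] yaw 175.84 q [ 0.307  0.258 -0.076  1.244 -0.005  0.38 ] f [ 0.74  0.69 -0.92] tq [-0.015 -0.057  0.032] w 0.0852
shift [ 0.0005  0.0079 -0.0065] turn [ 0.0132 -0.0086  0.1886]
```

View pics/w3.png

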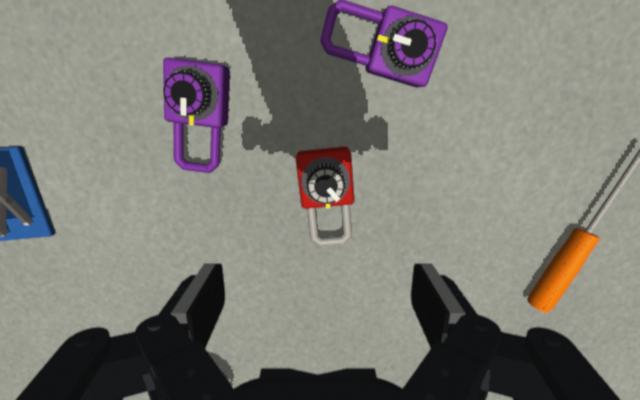

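```bash
python3 fit.py w3 285,140,370,250 0
python3 - <<'E'
from h import *
c=dict(np.load('pics/w3.npz')); w=cloud(c)
o=get_obs()
for a,b in((170,230),(410,470)):
    s=w[255:330,a:b].reshape(-1,3); s=s[(s[:,2]>.1)]; print(s.min(0),s.max(0), s[s[:,2]<s[:,2].min()+.004].mean(0))
print(o['eef_pos'])
E
```

```text
red top 1152 0.027150324088290517 ((472.17510986328125, 152.8233642578125), (55.57130432128906, 52.278953552246094), 1.6406738758087158)
yel [0.49814656 0.15319526 0.02823896]
shackle 783 ((498.82452392578125, 150.78378295898438), (53.96823501586914, 96.85911560058594), 88.33519744873047)
dial 1178 0.04630316515109267 472.4784851074219 152.84799194335938 18.4078369140625
white 180 [0.48021877 0.15836066 0.04659234] ang 35.45865288546049
[0.45670697 0.09097513 0.20509361] [0.48120551 0.10697486 0.25297903] [0.46890699 0.10415234 0.20747288]
[0.46320532 0.18851346 0.20415146] [0.48754535 0.20427867 0.25259019] [0.47545201 0.18960252 0.20656645]
[0.47286373 0.14855706 0.20328516]
```

>>> move_arm:
  moves:
    - [[0.0, 0.003, -0.05, 0.002, -0.001, 0.05, -1], [0.0, 0.003, -0.05, 0.002, -0.001, 0.05, -1], [0.0, 0.002, -0.05, 0.002, -0.001, 0.05, -1], [0, 0.001, -0.05, 0.002, 0, 0.03, -1], [0, 0, -0.05, 0, 0, 0, -1], [0, 0, -0.04, 0, 0, 0, -1], [0, 0, -0.02, 0, 0, 0, -1], [0, 0, -0.01, 0, 0, 0, -1]]

```text
clock: 4.3
eef_pos: [0.4748, 0.1488, 0.039]
tool_rot: [-0.003, 1.0, -0.001, 0.002]
ft_force: [0.4, -1.2, 0.4]
grip_width: 0.0854
```

```bash
python3 go.py .4727 .1525 .017 181.5
```

```text
t 4.3 pos [0.4748 0.1488 0.039 ] yaw -179.64 q [ 0.306  0.421 -0.318  0.828 -0.004  0.3  ] f [ 0.38 -1.16  0.37] tq [-0.038 -0.03  -0.013] w 0.0854
shift [-0.0042  0.0073 -0.044 ] turn [0.0055 0.0087 0.0379]
```

>>> move_arm:
  moves:
    - [[-0.004, 0.007, -0.018, 0.005, 0.008, 0.038, -1], [-0.002, 0.005, -0.014, 0, 0, 0.02, -1], [-0.001, 0.004, -0.008, 0, 0, 0.01, -1], [-0.001, 0.002, -0.004, 0, 0, 0.01, -1]]

```text
clock: 4.63
eef_pos: [0.4708, 0.1574, 0.015]
tool_rot: [-0.023, 1.0, -0.0, -0.0]
ft_force: [0.3, 0.4, -0.2]
grip_width: 0.0853
```

```bash
python3 go.py .4727 .1525 .017 181.5
```

```text
t 4.6333 pos [0.4708 0.1574 0.015 ] yaw -177.39 q [ 0.323  0.457 -0.341  0.774 -0.     0.277] f [ 0.3   0.38 -0.21] tq [-0.017 -0.031 -0.053] w 0.0853
shift [ 0.0039 -0.0099  0.004 ] turn [ 0.0013 -0.0012 -0.0369]
```

>>> move_arm:
  moves:
    - [[0.002, -0.006, 0.003, 0, 0, -0.03, -1], [0, 0, 0.001, 0, 0, 0, -1], [0, 0, 0.001, 0, 0, 0, -1]]

```text
clock: 4.88
eef_pos: [0.4724, 0.155, 0.0183]
tool_rot: [-0.015, 1.0, -0.0, 0.0]
ft_force: [0.1, 0.1, -0.2]
grip_width: 0.0854
```

```bash
python3 go.py .4727 .1525 .017 181.5
```

```text
t 4.8833 pos [0.4724 0.155  0.0183] yaw -178.33 q [ 0.317  0.452 -0.337  0.781 -0.001  0.288] f [ 0.11  0.1  -0.18] tq [ 0.029 -0.026 -0.004] w 0.0854
shift [ 0.0005 -0.005  -0.0026] turn [ 0.0007  0.0016 -0.0058]
```

Aligned within 2.5 mm in y, which the jaws will centre. Closing.

>>> move_arm:
  moves:
    - [[0, -0.003, -0.002, 0, 0, 0, 0], [0, -0.001, 0, 0, 0, 0, 0.2], [0, 0, 0, 0, 0, 0, 0.5], [0, 0, 0, 0, 0, 0, 1], [0, 0, 0, 0, 0, 0, 1], [0, 0, 0, 0, 0, 0, 1]]

```text
clock: 5.38
eef_pos: [0.4739, 0.1536, 0.0195]
tool_rot: [-0.014, 1.0, 0.001, 0.002]
ft_force: [0.9, 0.9, 0.5]
grip_width: 0.0525
```

```bash
python3 go.py .4727 .1525 .017 181.5
python3 - <<'E'
from h import *
c=snap('wrist','w4'); w=cloud(c)
for a,b in((150,320),(320,500)):
    s=w[200:330,a:b].reshape(-1,3); print(np.nanmin(s,0))
snap('side','s4')
E
```

```text
t 5.3833 pos [0.4739 0.1536 0.0195] yaw -178.35 q [ 0.313  0.449 -0.338  0.778  0.001  0.284] f [0.88 0.95 0.46] tq [ 0.023 -0.023  0.008] w 0.0525
shift [-0.0024 -0.0022 -0.005 ] turn [-0.0047  0.009  -0.0051]
[ 0.44251865  0.06111016 -0.00275969]
[ 0.44018204  0.15208321 -0.00265376]
```

View pics/w4.png

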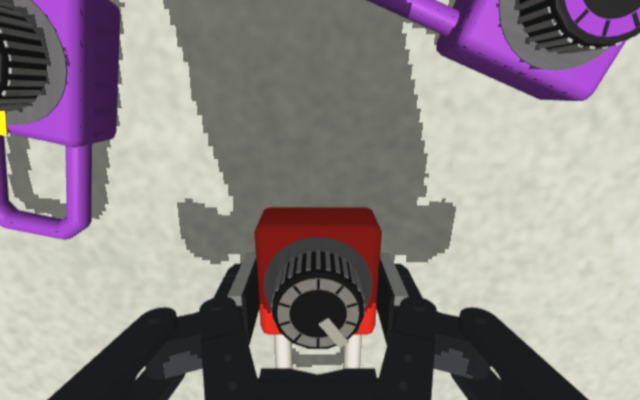

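The lock body (wrist (318,270)) is held between the pads. I'll check fingertip height, then lift.

Run:
```python
from h import *
c=dict(np.load('pics/w4.npz')); w=cloud(c)
for v in (255,265,275,290,305): print(v,[w[v,u].round(3).tolist() for u in (232,240,248,393,400)])
```

```text
255 [[0.474, 0.108, -0.0], [0.474, 0.112, 0.0], [0.464, 0.12, 0.018], [0.472, 0.191, -0.0], [0.472, 0.195, -0.001]]
265 [[0.468, 0.113, 0.02], [0.468, 0.117, 0.02], [0.464, 0.122, 0.027], [0.462, 0.184, 0.027], [0.466, 0.189, 0.02]]
275 [[0.469, 0.115, 0.028], [0.463, 0.121, 0.036], [0.464, 0.123, 0.035], [0.462, 0.182, 0.036], [0.467, 0.187, 0.028]]
290 [[0.464, 0.12, 0.046], [0.463, 0.123, 0.046], [0.465, 0.125, 0.044], [0.462, 0.18, 0.046], [0.462, 0.182, 0.045]]
305 [[0.463, 0.122, 0.056], [0.467, 0.123, 0.05], [0.47, 0.126, 0.047], [0.467, 0.179, 0.049], [0.461, 0.18, 0.056]]
```

>>> move_arm:
  moves:
    - [[0, 0, 0.02, 0, 0, 0, 1], [0, 0, 0.04, 0, 0, 0, 1], [0, 0, 0.06, 0, 0, 0, 1], [0, 0, 0.07, 0, 0, 0, 1], [0, 0, 0.06, 0, 0, 0, 1], [0, 0, 0.05, 0, 0, 0, 1], [0, 0, 0.04, 0, 0, 0, 1], [0, 0, 0.0, 0, 0, 0, 1]]

```text
clock: 6.15
eef_pos: [0.463, 0.1495, 0.1927]
tool_rot: [-0.014, 1.0, -0.003, -0.008]
ft_force: [1.6, 0.4, -5.1]
grip_width: 0.0524
```

```bash
python3 go.py .4715 -.198 .22 181.5
python3 - <<'E'
from h import *
snap('side','s5'); snap('wrist','w5')
E
python3 - <<'E'
import cv2,numpy as np
a=cv2.imread('pics/s5.png')[150:330,240:420]; cv2.imwrite('pics/s5c.png',cv2.resize(a,None,fx=4,fy=4)[:600])
E
```

```text
t 6.15 pos [0.463  0.1495 0.1927] yaw -178.38 q [ 0.313  0.256 -0.107  1.226 -0.     0.284] f [ 1.6   0.42 -5.06] tq [ 0.039 -0.102 -0.031] w 0.0524
shift [ 0.017  -0.6949  0.0546] turn [ 0.0113 -0.0322 -0.004 ]
```

View pics/s5c.png

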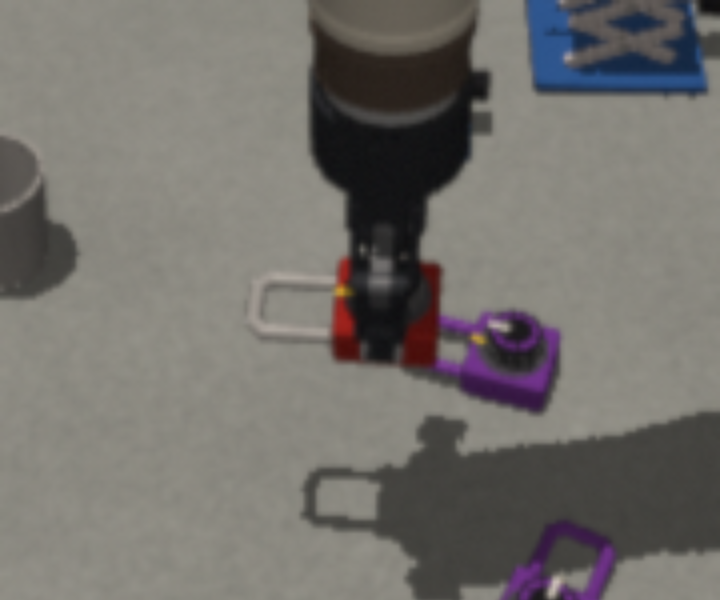

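View pics/w5.png

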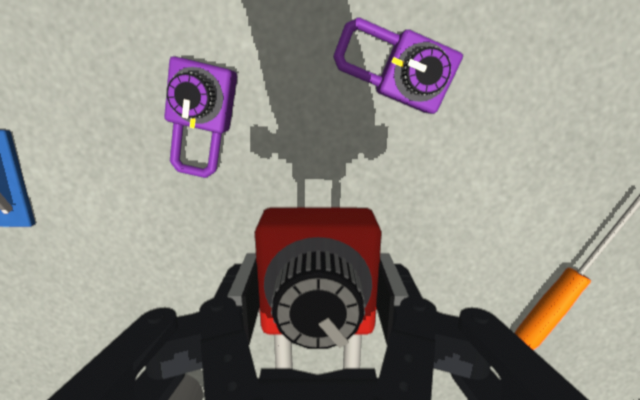

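```bash
python3 fit.py w5 240,200,400,370 .173
python3 - <<'E'
from h import *
c=dict(np.load('pics/w5.npz')); w=cloud(c)
s=w[205:235,265:370].reshape(-1,3); print(s[::300])
p=w[205:232,268:368].reshape(-1,3); print(np.nanmin(p,0))
E
```

```text
red top 4590 0.19859932688446363 ((460.30462646484375, 147.56361389160156), (55.5817756652832, 53.46248245239258), 2.275010824203491)
yel None
shackle 1178 ((477.4312438964844, 148.70082092285156), (87.05276489257812, 72.23390197753906), 1.4366273880004883)
dial 6926 0.2177059600044498 459.03118896484375 148.25938415527344 30.860637664794922
white 0 [nan nan nan] ang nan
[[ 0.49116424  0.09198388 -0.00067011]
 [ 0.43251961  0.16442762  0.17562726]
 [ 0.43282174  0.15704206  0.17983443]
 [ 0.4330821   0.15001888  0.18391036]
 [ 0.4332855   0.14334364  0.18790721]
 [ 0.43337062  0.13702007  0.19199349]
 [ 0.43365195  0.13096669  0.19534783]
 [ 0.43451696  0.12492594  0.19706577]
 [ 0.4335515   0.1621304   0.19875214]
 [ 0.43506467  0.15604956  0.19876768]
 [ 0.4363391   0.1499126   0.19937189]]
[ 0.431646    0.09527657 -0.00185465]
  return _methods._mean(a, axis=axis, dtype=dtype,
  ret = um.true_divide(
```

>>> move_arm:
  moves:
    - [[0.003, -0.03, 0.01, 0, -0.008, 0, 1], [0.003, -0.06, 0.005, 0, -0.008, 0, 1], [0.003, -0.07, 0.004, 0, -0.008, 0, 1], [0.003, -0.07, 0.002, 0, -0.008, 0, 1], [0.002, -0.07, 0.002, 0, 0, 0, 1], [0.002, -0.07, 0.002, 0, 0, 0, 1], [0.002, -0.07, 0.002, 0, 0, 0, 1], [0, -0.06, 0.002, 0, 0, 0, 1]]

```text
clock: 6.92
eef_pos: [0.4565, -0.1045, 0.1834]
tool_rot: [-0.022, 1.0, -0.002, -0.021]
ft_force: [0.5, 0.4, -4.4]
grip_width: 0.0526
```

```bash
python3 go.py .4735 -.197 .2 181.5
```

```text
t 6.9167 pos [ 0.4565 -0.1045  0.1834] yaw -177.47 q [-0.216  0.244 -0.149  1.217 -0.014 -0.26 ] f [ 0.48  0.39 -4.42] tq [-0.01  -0.183 -0.021] w 0.0526
shift [ 0.034  -0.185   0.0331] turn [ 0.0103 -0.0784 -0.0345]
```

>>> move_arm:
  moves:
    - [[0.008, -0.05, 0.006, 0.003, -0.02, -0.008, 1], [0.008, -0.045, 0.006, 0.003, -0.02, -0.008, 1], [0.008, -0.03, 0.004, 0.003, -0.02, -0.008, 1], [0.006, -0.02, 0.003, 0, -0.015, -0.005, 1], [0.004, -0.01, 0, 0, -0.01, 0, 1], [0, 0, 0, 0, 0, 0, 1]]

```text
clock: 7.42
eef_pos: [0.4633, -0.1898, 0.1774]
tool_rot: [-0.009, 1.0, 0.004, -0.012]
ft_force: [-0.7, 0.0, -5.2]
grip_width: 0.0525
```

```bash
python3 go.py .4735 -.197 .15 181.5
```

```text
t 7.4167 pos [ 0.4633 -0.1898  0.1774] yaw -178.98 q [-0.388  0.298 -0.091  1.206 -0.002 -0.405] f [-0.75  0.04 -5.21] tq [ 0.003 -0.069  0.042] w 0.0525
shift [ 0.0203 -0.0143 -0.0547] turn [-0.0137 -0.0444  0.0163]
```

>>> move_arm:
  moves:
    - [[0.008, -0.006, -0.02, -0.01, -0.025, 0.01, 1], [0.008, -0.005, -0.02, -0.005, -0.02, 0.006, 1], [0.006, -0.004, -0.02, 0, -0.015, 0, 1], [0.004, -0.002, -0.015, 0, -0.01, 0, 1], [0.001, 0, 0, 0, 0, 0, 1], [0, 0, 0.002, 0, 0, 0, 1]]

```text
clock: 7.92
eef_pos: [0.4737, -0.1914, 0.1341]
tool_rot: [-0.017, 1.0, 0.003, 0.002]
ft_force: [-0.6, -0.2, -5.1]
grip_width: 0.0527
```

```bash
python3 go.py .4735 -.197 .125 181.5
python3 - <<'E'
from h import *
snap('wrist','w6'); snap('side','s6'); snap('scene','c6')
a=cv2.imread('pics/s6.png')[90:210,270:430]; b=cv2.imread('pics/c6.png')[180:300,190:350]
cv2.imwrite('pics/sc6.png',np.vstack([cv2.resize(x,None,fx=2.5,fy=2.5,interpolation=2) for x in (a,b)]))
E
```

```text
t 7.9167 pos [ 0.4737 -0.1914  0.1341] yaw -178.09 q [-0.388  0.335 -0.159  1.076  0.008 -0.422] f [-0.61 -0.17 -5.08] tq [-0.027  0.022 -0.015] w 0.0527
shift [-0.0004 -0.0112 -0.0183] turn [-0.0128  0.0068 -0.0136]
```

View pics/sc6.png

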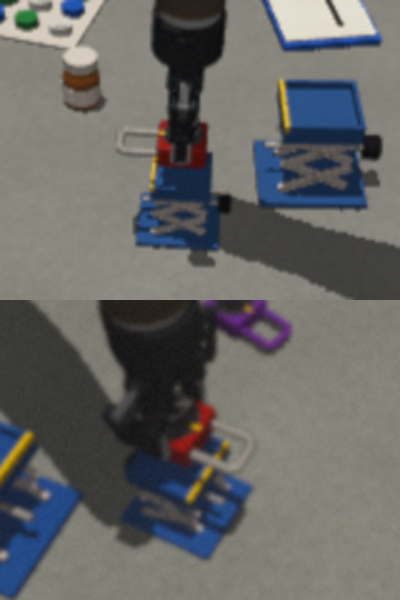

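View pics/w6.png

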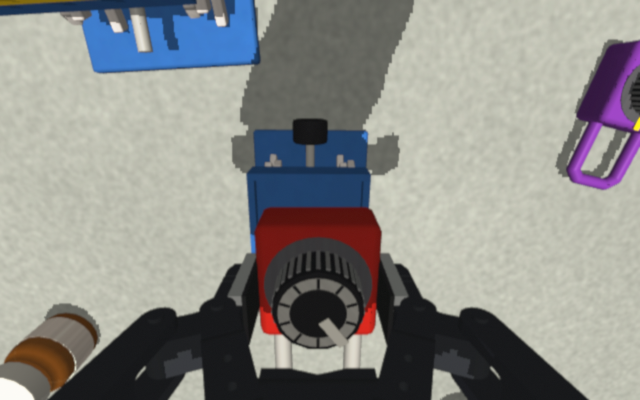

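The lock is over the small tray, about 5 mm too far to +y: the tray's rear lip spans wrist columns 247–370, and the lock is centred at 319. I'll check this in the same image.

```bash
cat > rel.py <<'E'
from h import *
import sys
c=dict(np.load(f'pics/{sys.argv[1]}.npz')); w=cloud(c); hsv=cv2.cvtColor(c['pixels'],cv2.COLOR_RGB2HSV).astype(int); H,S,V=[hsv[...,i] for i in range(3)]
b=(abs(H-110)<12)&(S>110)&(w[...,2]>.078)&(w[...,2]<.092)&(w[...,0]>.42)&(w[...,0]<.52)&(w[...,1]<-.15)&(w[...,1]>-.245)
p=w[b]; print('tray',len(p),p.min(0),p.max(0))
r=b&(w[...,2]>.0845)&(w[...,0]<.4405); q=w[r]; print('rear rim',len(q),q.min(0),q.max(0))
zt=float(sys.argv[2])
m=((H<6)|(H>174))&(S>140)&(abs(w[...,2]-zt)<.012); p=w[m]; zz=np.median(p[:,2]); p=p[abs(p[:,2]-zz)<.003]
print('lock top',zz,p.min(0),p.max(0),cv2.minAreaRect(p[:,:2].astype(np.float32)*1000))
E
python3 rel.py w6 .140
```

```text
tray 4642 [ 0.43504478 -0.23376391  0.07800217] [ 0.48691319 -0.16453966  0.08877567]
rear rim 936 [ 0.43504478 -0.23376391  0.08454157] [ 0.44048196 -0.16477027  0.08877567]
lock top 0.14148687412046101 [ 0.44350758 -0.22023763  0.13849058] [ 0.50002121 -0.16576919  0.14393456] ((471.7476501464844, -193.09832763671875), (55.48727035522461, 53.719173431396484), 1.8153276443481445)
```

>>> move_arm:
  moves:
    - [[0, -0.008, -0.006, -0.01, 0, 0, 1], [0, -0.005, -0.006, 0, 0, 0, 1], [0, -0.003, -0.008, 0, 0, 0, 1], [0, -0.001, -0.004, 0, 0, 0, 1], [0, 0, 0, 0, 0, 0, 1]]

```text
clock: 8.48
eef_pos: [0.4761, -0.2021, 0.1245]
tool_rot: [-0.017, 1.0, -0.001, 0.005]
ft_force: [-0.0, 1.0, -5.5]
grip_width: 0.0525
```

```bash
python3 go.py .473 -.197 .1006 181.5
python3 - <<'E'
from h import *
snap('wrist','w7')
E
python3 rel.py w7 .12
```

```text
t 8.4833 pos [ 0.4761 -0.2021  0.1245] yaw -178.1 q [-0.402  0.349 -0.167  1.045  0.002 -0.436] f [-0.    0.98 -5.49] tq [ 0.055  0.038 -0.021] w 0.0525
shift [-0.0061  0.0102 -0.0478] turn [ 0.0048  0.0198 -0.0131]
tray 5092 [ 0.43514233 -0.23369066  0.07801395] [ 0.48180354 -0.16339292  0.08868138]
rear rim 1057 [ 0.43517023 -0.23369066  0.08451093] [ 0.44049429 -0.16430486  0.08868138]
lock top 0.12963894850128932 [ 0.44569753 -0.23086664  0.12665171] [ 0.50215597 -0.17612821  0.13199992] ((474.2225341796875, -203.59524536132812), (55.78076171875, 53.96959686279297), 1.7783862352371216)
```

>>> move_arm:
  moves:
    - [[-0.004, 0.006, -0.006, 0, 0.01, 0, 1], [-0.001, 0.002, -0.006, 0, 0.005, 0, 1], [0, 0, -0.006, 0, 0, 0, 1], [0, 0, -0.002, 0, 0, 0, 1], [0, 0, 0.001, 0, 0, 0, 1]]

```text
clock: 8.95
eef_pos: [0.4731, -0.1975, 0.114]
tool_rot: [-0.016, 1.0, -0.001, 0.001]
ft_force: [0.2, 0.3, -4.7]
grip_width: 0.0526
```

```bash
python3 go.py .473 -.197 .1006 181.5
python3 - <<'E'
from h import *
snap('wrist','w8')
E
python3 rel.py w8 .115
```

```text
t 8.95 pos [ 0.4731 -0.1975  0.114 ] yaw -178.11 q [-3.950e-01  3.570e-01 -1.850e-01  1.027e+00 -1.000e-03 -4.280e-01] f [ 0.16  0.3  -4.72] tq [-0.025  0.02  -0.026] w 0.0526
shift [-0.0001  0.001  -0.0267] turn [ 0.0038  0.0024 -0.0129]
tray 3891 [ 0.43495988 -0.23376389  0.07800692] [ 0.4726791  -0.16396719  0.08870731]
rear rim 1160 [ 0.43495988 -0.23376389  0.08450352] [ 0.44049893 -0.16468384  0.08870731]
lock top 0.12123442648867579 [ 0.44279628 -0.22634169  0.11824367] [ 0.4997382  -0.17218503  0.12402187] ((471.1401672363281, -199.27700805664062), (55.798248291015625, 53.53497314453125), 1.7713028192520142)
```

>>> move_arm:
  moves:
    - [[0, 0.001, -0.008, 0, 0, 0, 1], [0, 0, -0.007, 0, 0, 0, 1], [0, 0, -0.007, 0, 0, 0, 1], [0, 0, -0.004, 0, 0, 0, 1]]

```text
clock: 9.33
eef_pos: [0.4739, -0.1972, 0.1009]
tool_rot: [-0.017, 1.0, -0.001, 0.002]
ft_force: [-1.2, 0.9, -4.2]
grip_width: 0.0528
```

```bash
python3 go.py .473 -.197 .1006 181.5
```

```text
t 9.3333 pos [ 0.4739 -0.1972  0.1009] yaw -178.11 q [-0.394  0.37  -0.203  0.993 -0.001 -0.427] f [-1.2   0.89 -4.22] tq [0.018 0.038 0.   ] w 0.0528
shift [-0.0018  0.0004 -0.0005] turn [ 0.0054  0.0065 -0.0132]
```

>>> move_arm:
  moves:
    - [[-0.001, 0, -0.004, 0, 0, 0, 1], [0, 0, -0.002, 0, 0, 0, 1], [0, 0, 0, 0, 0, 0, 1]]

```text
clock: 9.58
eef_pos: [0.4739, -0.1973, 0.1]
tool_rot: [-0.017, 1.0, -0.002, 0.003]
ft_force: [-0.7, 0.4, -5.0]
grip_width: 0.0527
```

```bash
python3 go.py .473 -.197 .1006 181.5
```

```text
t 9.5833 pos [ 0.4739 -0.1973  0.1   ] yaw -178.11 q [-0.394  0.37  -0.207  0.988 -0.001 -0.427] f [-0.69  0.39 -4.96] tq [ 0.044  0.054 -0.018] w 0.0527
shift [-0.0017  0.0007  0.0012] turn [ 0.0056  0.0107 -0.0131]
```

>>> move_arm:
  moves:
    - [[-0.001, 0, -0.004, 0, 0.005, 0, 1], [0, 0, -0.004, 0, 0, 0, 1], [0, 0, -0.003, 0, 0, 0, 1]]

```text
clock: 9.83
eef_pos: [0.474, -0.1975, 0.0996]
tool_rot: [-0.017, 1.0, -0.002, 0.003]
ft_force: [-3.6, 0.5, 4.9]
grip_width: 0.0529
```

```bash
python3 go.py .473 -.197 .1006 181.5;  python3 - <<'E'
from h import *
snap('wrist','w9')
E
python3 rel.py w9 .110
```

```text
t 9.8333 pos [ 0.474  -0.1975  0.0996] yaw -178.1 q [-0.394  0.37  -0.208  0.985 -0.001 -0.428] f [-3.57  0.45  4.91] tq [0.455 0.806 0.042] w 0.0529
shift [-0.002   0.001   0.0021] turn [ 0.0066  0.0132 -0.0132]
tray 3967 [ 0.43503203 -0.2337665   0.07802131] [ 0.46909311 -0.16392231  0.08835186]
rear rim 1393 [ 0.43519274 -0.2337665   0.08450418] [ 0.44049304 -0.16468194  0.08826569]
lock top 0.10705242721059664 [ 0.4437683  -0.22627634  0.10405572] [ 0.50070537 -0.17227708  0.10962753] ((472.0793151855469, -199.271240234375), (55.58871078491211, 53.643150329589844), 2.059908628463745)
```

Contact: upward force 5 N, lock top 0.107 m, matching the seated height. Releasing and rising.

>>> move_arm:
  moves:
    - [[0, 0, 0.002, 0, 0, 0, -0.5], [0, 0, 0.001, 0, 0, 0, -1], [0, 0, 0.002, 0, 0, 0, -1], [0, 0, 0.02, 0, 0, 0, -1], [0, 0, 0.03, 0, 0, 0, -1], [0, 0, 0.03, 0, 0, 0, -1], [0, 0, 0.03, 0, 0, 0, -1], [0, 0, 0.02, 0, 0, 0, -1]]

```text
clock: 10.55
eef_pos: [0.4758, -0.1983, 0.172]
tool_rot: [-0.016, 1.0, -0.003, 0.005]
ft_force: [0.4, 1.0, 0.6]
grip_width: 0.0857
```

```bash
python3 go.py .473 -.197 .1006 181.5;  python3 - <<'E'
from h import *
snap('wrist','w10'); snap('side','s10')
E
python3 rel.py w10 .110
```

```text
t 10.55 pos [ 0.4758 -0.1983  0.172 ] yaw -178.11 q [-3.940e-01  3.040e-01 -9.800e-02  1.158e+00 -1.000e-03 -4.270e-01] f [0.44 1.   0.6 ] tq [-0.03  -0.001 -0.056] w 0.0857
shift [-0.0055  0.0027 -0.1428] turn [ 0.0102  0.0198 -0.0129]
tray 2546 [ 0.4351042  -0.23393773  0.07802774] [ 0.50300528 -0.16287745  0.08875922]
rear rim 665 [ 0.43527833 -0.23393773  0.08450239] [ 0.44049198 -0.16510112  0.08875278]
lock top 0.10710082682274857 [ 0.44364243 -0.22635392  0.10410739] [ 0.49994952 -0.1723336   0.10946192] ((471.7149353027344, -199.44473266601562), (54.7142333984375, 53.12325668334961), 2.144481897354126)
```

View pics/w10.png

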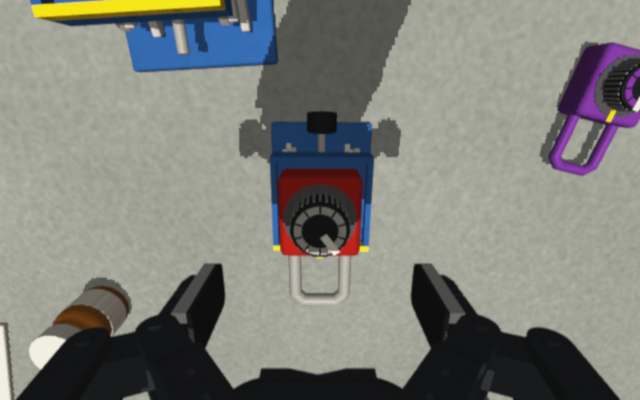

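Lock seated: its centre is at (0.4717,−0.1994), inside the tray with the shackle over the yellow lip. Next I'll grip the dial.

>>> move_arm:
  moves:
    - [[-0.004, 0, -0.02, 0.005, 0.01, 0, -0.6], [-0.002, 0, -0.025, 0.002, 0.005, 0, -0.4], [0, 0, -0.025, 0, 0.005, 0, -0.3], [0, 0, -0.02, 0, 0, 0, -0.3], [0, 0, -0.008, 0, 0, 0, -0.3], [0, 0, 0, 0, 0, 0, -0.3]]

```text
clock: 11.15
eef_pos: [0.4716, -0.1982, 0.1172]
tool_rot: [-0.017, 1.0, -0.001, -0.001]
ft_force: [0.2, -0.1, 0.8]
grip_width: 0.0557
```

```bash
python3 go.py .472 -.198 .1205 181.5
```

```text
t 11.15 pos [ 0.4716 -0.1982  0.1172] yaw -178.11 q [-0.397  0.354 -0.181  1.037 -0.002 -0.43 ] f [ 0.21 -0.15  0.78] tq [0.009 0.028 0.005] w 0.0557
shift [0.0007 0.0004 0.0067] turn [ 0.0028 -0.0019 -0.013 ]
```

Raise 3.5 mm, look from the side, then close.

>>> move_arm:
  moves:
    - [[0.001, 0.0, 0.006, 0, 0, 0, -0.3], [0, 0, 0.002, 0, 0, 0, -0.1], [0, 0, 0, 0, 0, 0, 0.1], [0, 0, 0.001, 0, 0, 0, 0.3], [0, 0, 0, 0, 0, 0, 1], [0, 0, 0, 0, 0, 0, 1]]

```text
clock: 11.65
eef_pos: [0.4707, -0.1976, 0.1206]
tool_rot: [-0.017, 1.0, 0.0, -0.003]
ft_force: [1.0, -0.0, -2.6]
grip_width: 0.0337
```

```bash
python3 go.py .472 -.198 .1205 181.5
python3 - <<'E'
from h import *
snap('wrist','w11'); snap('side','s11')
a=cv2.imread('pics/s11.png')[90:210,270:430];
cv2.imwrite('pics/s11c.png',cv2.resize(a,None,fx=4,fy=4,interpolation=2))
E
```

```text
t 11.65 pos [ 0.4707 -0.1976  0.1206] yaw -178.11 q [-0.396  0.351 -0.174  1.05  -0.002 -0.429] f [ 1.03 -0.04 -2.61] tq [-0.027 -0.058 -0.004] w 0.0337
shift [ 0.0026 -0.0008 -0.0002] turn [-0.0005 -0.0098 -0.0131]
```

View pics/w11.png

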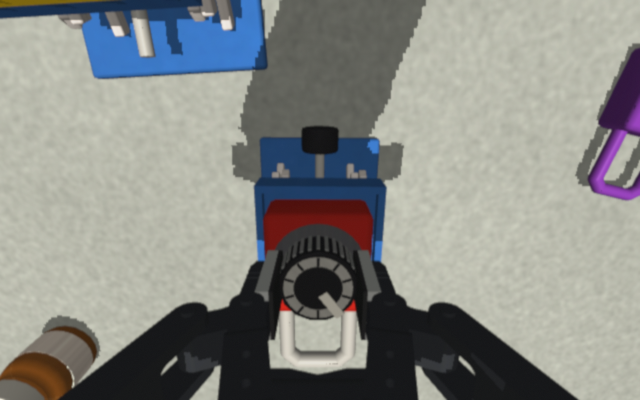

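View pics/s11c.png

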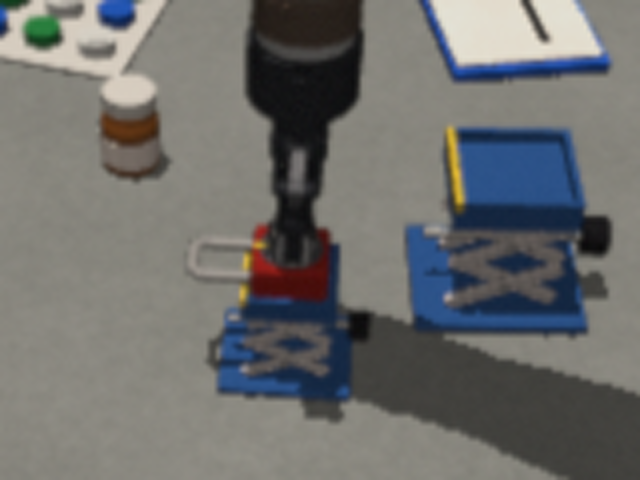

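The dial is gripped, mark at wrist (330,303). The force shows a slight lift (−2.6 N), so I'll ease down while turning clockwise.

>>> move_arm:
  moves:
    - [[0.001, 0, -0.004, 0, 0, 0, 1], [0, 0, -0.002, 0, 0, -0.15, 1], [0, 0, -0.001, 0, 0, -0.2, 1], [0, 0, -0.001, 0, 0, -0.2, 1], [0, 0, -0.001, 0, 0, -0.2, 1], [0, 0, -0.001, 0, 0, -0.2, 1]]

```text
clock: 12.25
eef_pos: [0.4711, -0.1969, 0.1206]
tool_rot: [0.24, 0.971, 0.001, -0.001]
ft_force: [-0.8, 1.0, 0.2]
grip_width: 0.0337
```

```bash
python3 go.py .472 -.198 .1205 145.5
python3 - <<'E'
from h import *
c=snap('wrist','w12')
E
```

```text
t 12.25 pos [ 0.4711 -0.1969  0.1206] yaw 152.22 q [-0.397  0.35  -0.176  1.047  0.002  0.088] f [-0.85  0.97  0.22] tq [ 0.176  0.286 -0.028] w 0.0337
shift [ 0.0017 -0.0023 -0.0002] turn [-0.0046 -0.0028 -0.2239]
```

View pics/w12.png

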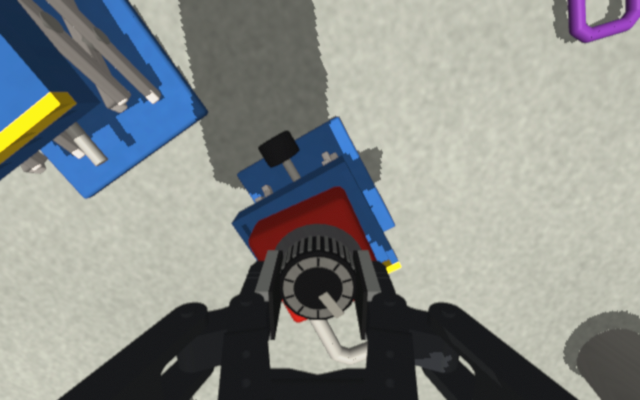

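The lock body has stayed in the tray while the dial turned about 30°. Continuing.

>>> move_arm:
  moves:
    - [[0.001, -0.001, 0, 0, 0, -0.2, 1], [0, 0, 0, 0, 0, -0.1, 1], [0, 0, 0, 0, 0, 0, 1]]

```text
clock: 12.55
eef_pos: [0.4713, -0.1971, 0.1206]
tool_rot: [0.318, 0.948, 0.001, -0.001]
ft_force: [-0.2, 0.5, -2.6]
grip_width: 0.0336
```

```bash
python3 go.py .472 -.198 .1205 145.5
python3 - <<'E'
from h import *
c=snap('wrist','w13')
E
python3 rel.py w13 .11;python3 rel.py w12 .11
```

```text
t 12.55 pos [ 0.4713 -0.1971  0.1206] yaw 142.97 q [-0.397  0.35  -0.175  1.048  0.002  0.249] f [-0.2   0.5  -2.64] tq [0.081 0.048 0.017] w 0.0336
shift [ 0.0014 -0.0017 -0.0002] turn [-0.005  -0.0032  0.0845]
tray 3877 [ 0.43533309 -0.23417765  0.07805183] [ 0.50173707 -0.16254659  0.08877735]
rear rim 997 [ 0.43534775 -0.23397526  0.08453771] [ 0.44049363 -0.16414702  0.08833159]
lock top 0.10676790978548123 [ 0.444272   -0.22562291  0.1037719 ] [ 0.49916185 -0.17233304  0.10937441] ((471.9858093261719, -198.948486328125), (52.734500885009766, 55.00813674926758), 89.17964935302734)
tray 3760 [ 0.43516535 -0.23369188  0.07801354] [ 0.50169535 -0.16290708  0.08873038]
rear rim 1023 [ 0.43528172 -0.23328149  0.08450529] [ 0.44049462 -0.1641232   0.08855733]
lock top 0.10693442757151528 [ 0.44349687 -0.22596041  0.10393869] [ 0.49813595 -0.17133796  0.10933658] ((471.67559814453125, -198.4857177734375), (52.851768493652344, 54.88612747192383), 87.61441802978516)
```

View pics/w13.png

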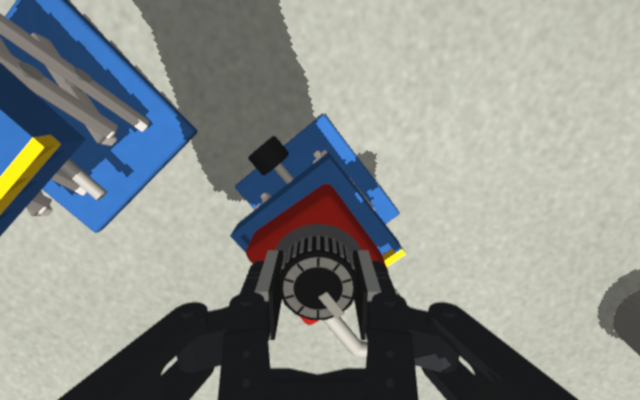

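The tool has turned 39° and the lock about −2.7°, a relative turn of about 36°. The residual torque is near zero, so the dial sits in its notch. Releasing and looking.

>>> move_arm:
  moves:
    - [[0, 0, -0.002, 0, 0, 0, -0.1], [0, 0, 0, 0, 0, 0, -0.4], [0, 0, 0.01, 0, 0, 0, -0.5], [0, 0, 0.03, 0, 0, 0, -0.6], [0, 0, 0.04, 0, 0, 0.1, -0.8], [0, 0, 0.03, 0, 0, 0.2, -1], [0, 0, 0.02, 0, 0, 0.2, -1], [0, 0, 0, 0, 0, 0.2, -1]]

```text
clock: 13.27
eef_pos: [0.4727, -0.1978, 0.1906]
tool_rot: [0.126, 0.992, -0.0, 0.001]
ft_force: [0.4, 0.1, 0.5]
grip_width: 0.0851
```

```bash
python3 go.py .472 -.198 .1205 181.5
python3 - <<'E'
from h import *
c=snap('wrist','w14')
E
python3 rel.py w14 .11
```

```text
t 13.2667 pos [ 0.4727 -0.1978  0.1906] yaw 165.51 q [-0.396  0.292 -0.063  1.214 -0.    -0.143] f [0.4  0.06 0.54] tq [-0.028  0.03  -0.034] w 0.0851
shift [-0.0015 -0.0004 -0.1402] turn [0.0013 0.0033 0.5331]
tray 2219 [ 0.43519076 -0.23382794  0.07800252] [ 0.50232561 -0.16309939  0.08855102]
rear rim 547 [ 0.43534255 -0.23341331  0.0845045 ] [ 0.44043892 -0.16430539  0.08855102]
lock top 0.10713387540990983 [ 0.44413767 -0.22600663  0.1041445 ] [ 0.49962178 -0.17311869  0.10953956] ((471.8907775878906, -199.55850219726562), (52.258201599121094, 55.195926666259766), 88.90422821044922)
```

View pics/w14.png

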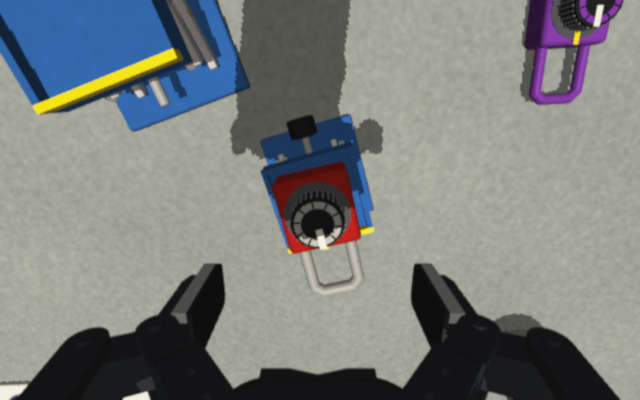

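```bash
python3 fit.py w14 270,160,370,300 .08
```

```text
red top 2035 0.10718166062420476 ((471.8336181640625, -199.43980407714844), (52.52940368652344, 55.182674407958984), 89.17967987060547)
yel [ 0.49774529 -0.19356921  0.10604451]
shackle 1368 ((525.1738891601562, -200.6542205810547), (44.87654495239258, 43.38144302368164), 89.43962860107422)
dial 2288 0.12639514001662605 472.4919128417969 -199.7899932861328 18.540069580078125
white 202 [ 0.48465284 -0.19954447  0.12662835] ang 1.1566256933978851
```

View pics/w14_crop.png

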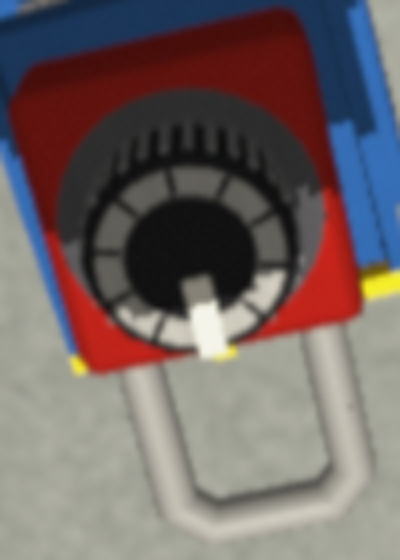

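The mark reads 1.2° against a lock yaw of −0.8°, so it is at the index. Next I'll go over the bow with the jaws along the lock's x (yaw ≈89°).

>>> move_arm:
  moves:
    - [[0.018, 0, 0, 0, 0, -0.23, -0.5], [0.018, 0, 0, 0, 0, -0.23, 0], [0.018, 0, 0, 0, 0, -0.23, 0.3], [0.018, 0, 0, 0, 0, -0.23, 0.42], [0.018, 0, 0, 0, 0, -0.23, 0.42], [0.018, 0, 0, 0, 0, -0.23, 0.42], [0.018, 0, 0, 0, 0, -0.23, 0.42], [0.01, 0, 0, 0, 0, -0.23, 0.42]]

```text
clock: 13.98
eef_pos: [0.5433, -0.1982, 0.1938]
tool_rot: [0.586, 0.811, -0.001, 0.003]
ft_force: [-1.2, -0.4, 0.1]
grip_width: 0.0242
```

```bash
python3 go.py .5425 -.1985 .16 89
```

```text
t 13.9833 pos [ 0.5433 -0.1982  0.1938] yaw 108.31 q [-0.348  0.416  0.126  1.276 -0.004  0.903] f [-1.24 -0.44  0.12] tq [ 0.022  0.012 -0.009] w 0.0242
shift [-0.0017 -0.0005 -0.0675] turn [ 0.0105  0.0042 -0.6435]
```

>>> move_arm:
  moves:
    - [[-0.004, 0, -0.015, 0.002, 0, -0.23, 0.42], [-0.002, 0, -0.015, 0.002, 0, -0.22, 0.42], [0, 0, -0.015, 0.002, 0, -0.15, 0.42], [0, 0, -0.01, 0, 0, -0.03, 0.42], [0, 0, 0.001, 0, 0, 0, 0.42]]

```text
clock: 14.4
eef_pos: [0.5427, -0.1983, 0.1665]
tool_rot: [0.719, 0.695, 0.0, 0.003]
ft_force: [0.1, -0.3, -0.3]
grip_width: 0.0244
```

```bash
python3 go.py .5425 -.1985 .087 89
python3 - <<'E'
from h import *
c=snap('wrist','w15'); snap('side','s15')
E
```

```text
t 14.4 pos [ 0.5427 -0.1983  0.1665] yaw 88.13 q [-0.349  0.431  0.075  1.21  -0.003  1.254] f [ 0.11 -0.29 -0.29] tq [0.023 0.071 0.028] w 0.0244
shift [-0.0004 -0.0004 -0.159 ] turn [0.0082 0.0081 0.0291]
```

View pics/w15.png

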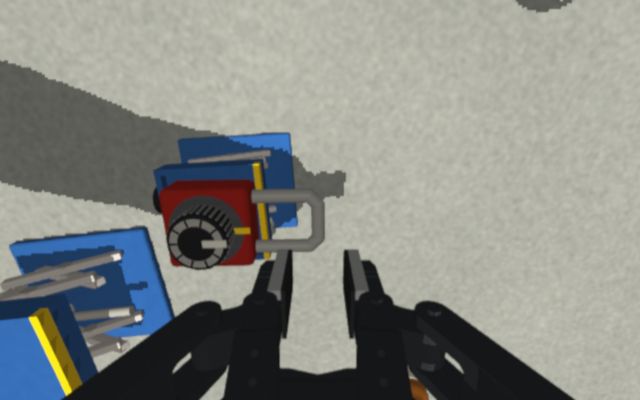

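The bow bar at wrist (317,220) lines up with the jaw gap (columns 292–345). I'll fit the bow's position relative to the fingers.

```bash
cat > bow.py <<'E'
from h import *
import sys
c=dict(np.load(f'pics/{sys.argv[1]}.npz')); w=cloud(c); hsv=cv2.cvtColor(c['pixels'],cv2.COLOR_RGB2HSV).astype(int); S=hsv[...,1]
x0,x1=.505,.575
m=(w[...,2]>.085)&(w[...,2]<.104)&(w[...,0]>x0)&(w[...,0]<x1)&(abs(w[...,1]+.199)<.03)&(S<80)
p=w[m]; print('shackle',len(p),p.min(0),p.max(0),cv2.minAreaRect(p[:,:2].astype(np.float32)*1000), 'ymid legs',)
b=p[(p[:,2]>.096)]
for xx in (.512,.518,.524):
    q=p[abs(p[:,0]-xx)<.002]; a=q[q[:,1]>-.199]; d=q[q[:,1]<-.199]; print(xx,'legs y',a[:,1].min(),a[:,1].max(),d[:,1].min(),d[:,1].max())
q=p[abs(p[:,1]+.199)<.006]; print('bar x',q[:,0].min(),q[:,0].max(),'ztop',np.percentile(q[:,2],95))
o=get_obs(); print(o['eef_pos'])
f=(w[...,2]>o['eef_pos'][2]-.015)&(w[...,2]<o['eef_pos'][2]+.01); f[:, :200]=0; f[:,450:]=0
for s in (slice(200,320),slice(320,450)):
    g=np.zeros_like(f); g[:,s]=f[:,s]; p=w[g]; print('finger',len(p), p.min(0) if len(p) else 0,p.max(0)if len(p) else 0)
E
python3 bow.py w15
```

```text
shackle 2023 [ 0.50502021 -0.22269067  0.09272919] [ 0.54790095 -0.1775675   0.09984168] ((526.1343383789062, -200.17991638183594), (44.675350189208984, 43.05187225341797), 88.85401916503906) ymid legs
0.512 legs y -0.18651717487850752 -0.1775675020204354 -0.2212590728938783 -0.2136988330584709
0.518 legs y -0.18654045999623498 -0.17782985043968336 -0.21916865233859573 -0.21369291267727786
0.524 legs y -0.18644344507449045 -0.1780065730856124 -0.22215356630467048 -0.2139825162951223
bar x 0.5388218738099738 0.5477219929168621 ztop 0.09870693475874906
[ 0.54325521 -0.19852078  0.16772223]
finger 739 [ 0.51687472 -0.21030741  0.15530166] [ 0.53091356 -0.18728222  0.17771771]
finger 720 [ 0.55487031 -0.21100851  0.15485314] [ 0.56908579 -0.18839116  0.17770937]
```

Window mid y is −0.2002, finger mid y is −0.1992, and the bar x matches the jaw mid. I'll descend, shifting y −1 mm.

>>> move_arm:
  moves:
    - [[0, -0.003, -0.025, 0.004, 0.004, 0.02, 0.42], [0, 0, -0.03, 0.002, 0.002, 0.01, 0.42], [0, 0, -0.02, 0, 0, 0, 0.42], [0, 0, -0.004, 0, 0, 0, 0.42], [0, 0, 0.001, 0, 0, 0, 0.42]]

```text
clock: 14.92
eef_pos: [0.5444, -0.2009, 0.1277]
tool_rot: [0.711, 0.703, 0.001, 0.003]
ft_force: [0.1, -1.2, 0.7]
grip_width: 0.0248
```

```bash
python3 go.py .5430 -.1995 .088 89
python3 - <<'E'
from h import *
c=snap('wrist','w16')
E
python3 bow.py w16
```

```text
t 14.9167 pos [ 0.5444 -0.2009  0.1277] yaw 89.37 q [-3.530e-01  4.630e-01  2.000e-02  1.121e+00 -1.000e-03  1.229e+00] f [ 0.11 -1.21  0.71] tq [0.016 0.076 0.046] w 0.0248
shift [-0.0028  0.0028 -0.0794] turn [ 0.0058  0.0128 -0.0122]
shackle 2490 [ 0.50501226 -0.22194432  0.09203434] [ 0.54798909 -0.17757927  0.09999022] ((526.5125122070312, -199.7489471435547), (42.969505310058594, 44.35894775390625), 0.043323516845703125) ymid legs
0.512 legs y -0.18670286183254137 -0.17757926985052014 -0.21905129840765508 -0.21346732575322724Traceback (most recent call last):
  File "bow.py", line 9, in <module>
    q=p[abs(p[:,0]-xx)<.002]; a=q[q[:,1]>-.199]; d=q[q[:,1]<-.199]; print(xx,'legs y',a[:,1].min(),a[:,1].max(),d[:,1].min(),d[:,1].max())
                                                                                                                ~~~~~~~~~~^^
    return umr_minimum(a, axis, None, out, keepdims, initial, where)
ValueError: zero-size array to reduction operation minimum which has no identity
```

>>> move_arm:
  moves:
    - [[-0.002, 0.002, -0.008, 0.004, 0.008, -0.01, 0.42], [-0.001, 0.001, -0.004, 0.002, 0.005, 0, 0.42], [0, 0, 0, 0, 0, 0, 0.42]]

```text
clock: 15.22
eef_pos: [0.5436, -0.1996, 0.1227]
tool_rot: [0.713, 0.701, 0.0, 0.001]
ft_force: [-0.9, -0.6, 0.3]
grip_width: 0.0248
```

```bash
python3 go.py .5430 -.1995 .088 89
python3 - <<'E'
from h import *
c=snap('wrist','w17')
E
```

```text
t 15.2167 pos [ 0.5436 -0.1996  0.1227] yaw 89.04 q [-0.352  0.469  0.016  1.117  0.     1.235] f [-0.93 -0.59  0.28] tq [ 0.035  0.034 -0.006] w 0.0248
shift [-0.0012  0.0003 -0.0695] turn [ 0.0007  0.0026 -0.0014]
```

View pics/w17.png

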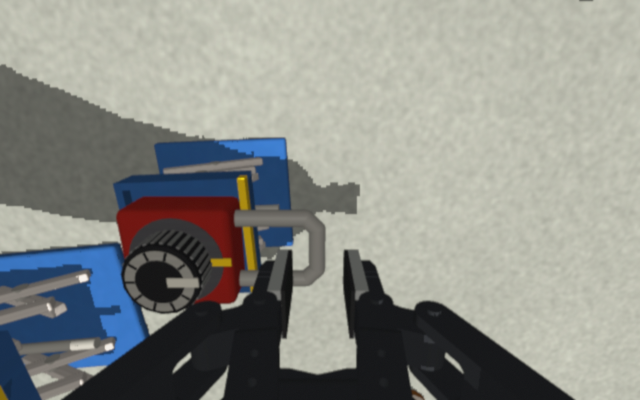

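Well placed: y −0.1996, bar at column ~316. Going down 35 mm in small steps.

>>> move_arm:
  moves:
    - [[-0.001, 0, -0.01, 0, 0, 0, 0.42], [0, 0, -0.012, 0, 0, 0, 0.42], [0, 0, -0.012, 0, 0, 0, 0.42], [0, 0, -0.008, 0, 0, 0, 0.42]]

```text
clock: 15.6
eef_pos: [0.5445, -0.2001, 0.1021]
tool_rot: [0.713, 0.701, 0.001, 0.003]
ft_force: [-0.3, 0.5, 0.0]
grip_width: 0.0249
```

```bash
python3 go.py .5430 -.1995 .088 89
```

```text
t 15.6 pos [ 0.5445 -0.2001  0.1021] yaw 89.06 q [-0.352  0.486 -0.014  1.064  0.     1.235] f [-0.32  0.54  0.03] tq [ 0.034 -0.001  0.01 ] w 0.0249
shift [-0.003   0.0012 -0.0283] turn [ 0.0037  0.0108 -0.0019]
```

>>> move_arm:
  moves:
    - [[-0.002, 0.001, -0.01, 0.002, 0.006, 0, 0.42], [-0.001, 0, -0.01, 0, 0.003, 0, 0.42], [0, 0, -0.006, 0, 0, 0, 0.42], [0, 0, 0, 0, 0, 0, 0.42]]

```text
clock: 15.93
eef_pos: [0.5416, -0.1991, 0.0856]
tool_rot: [0.713, 0.701, -0.001, -0.001]
ft_force: [0.5, -0.3, 0.2]
grip_width: 0.025
```

```bash
python3 go.py .5430 -.1995 .088 89;python3 - <<'E'
from h import *
c=snap('wrist','w18'); snap('side','s18')
a=cv2.imread('pics/s18.png')[90:210,270:430];b=cv2.imread('pics/w18.png')
cv2.imwrite('pics/s18c.png',np.hstack([cv2.resize(a,None,fx=3,fy=3,interpolation=2)[:, 80:400],cv2.resize(b,(480,300))[:].repeat(1,0) if 0 else cv2.copyMakeBorder(cv2.resize(b,(480,300)),0,60,0,0,0)]))
E
```

```text
t 15.9333 pos [ 0.5416 -0.1991  0.0856] yaw 89.06 q [-3.520e-01  5.030e-01 -3.400e-02  1.036e+00 -1.000e-03  1.235e+00] f [ 0.53 -0.31  0.2 ] tq [-0.014  0.049 -0.024] w 0.025
shift [ 0.0029 -0.0009  0.0047] turn [-0.0007 -0.0054 -0.002 ]
```

View pics/s18c.png

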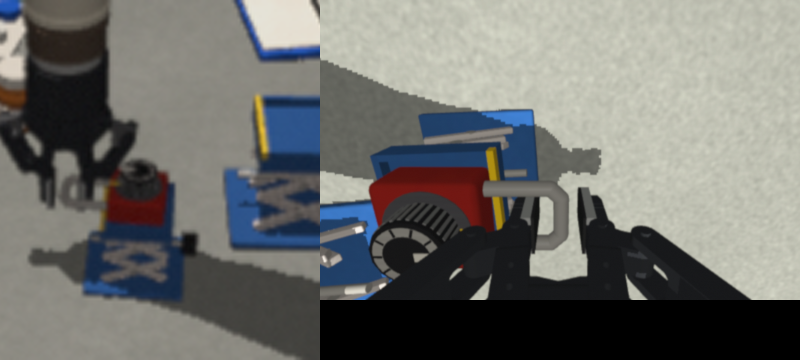

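One finger is inside the window and one is outside, with no contact force. Raising 2 mm and closing.

>>> move_arm:
  moves:
    - [[0.002, 0, 0.004, 0, 0, 0, 0.6], [0.001, 0, 0.001, 0, 0, 0, 0.75], [0, 0, 0, 0, 0, 0, 1], [0, 0, 0, 0, 0, 0, 1], [0, 0, 0, 0, 0, 0, 1]]

```text
clock: 16.45
eef_pos: [0.5437, -0.1993, 0.0896]
tool_rot: [0.713, 0.701, -0.001, -0.001]
ft_force: [0.4, -0.4, -2.0]
grip_width: 0.0068
```

```bash
python3 go.py .5430 -.1995 .088 89;python3 - <<'E'
from h import *
c=snap('wrist','w19')
E
python3 rel.py w19 .108
```

```text
t 16.45 pos [ 0.5437 -0.1993  0.0896] yaw 89.05 q [-3.510e-01  5.020e-01 -2.500e-02  1.046e+00 -1.000e-03  1.236e+00] f [ 0.39 -0.41 -1.98] tq [ 0.051 -0.002 -0.039] w 0.0068
shift [-0.0013 -0.0003 -0.0033] turn [ 0.0003 -0.0031 -0.0017]
tray 3639 [ 0.43513377 -0.21884599  0.0780051 ] [ 0.5073082  -0.16205321  0.08859913]
rear rim 333 [ 0.43513377 -0.1787722   0.08451949] [ 0.44049842 -0.16370571  0.08859913]
lock top 0.10652602188587007 [ 0.44586494 -0.20572704  0.10353159] [ 0.50150341 -0.17159364  0.10946044] ((473.7072448730469, -188.26400756835938), (33.061161041259766, 55.84694290161133), 87.58270263671875)
```

View pics/w19.png

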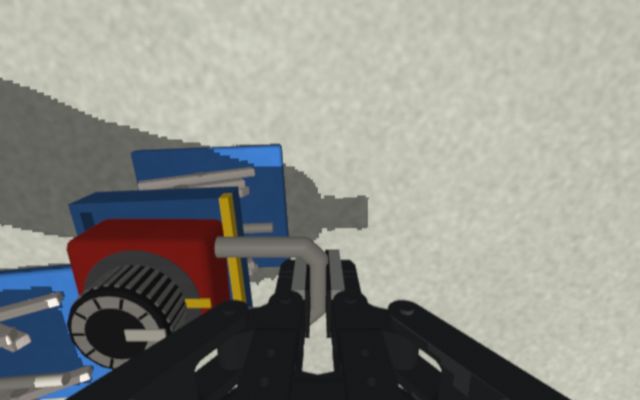

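Bow gripped. Easing down 1 mm and pulling +x gently.

>>> move_arm:
  moves:
    - [[0, 0, -0.003, 0, 0, 0, 1], [0.003, 0, -0.002, 0, 0, 0, 1], [0.006, 0, -0.001, 0, 0, 0, 1], [0.006, 0, -0.001, 0, 0, 0, 1], [0.006, 0, -0.001, 0, 0, 0, 1]]

```text
clock: 16.92
eef_pos: [0.555, -0.1995, 0.0881]
tool_rot: [0.713, 0.701, -0.0, 0.001]
ft_force: [-1.2, 0.6, 4.1]
grip_width: 0.0069
```

```bash
python3 go.py .5597 -.1997 .0885 89
```

```text
t 16.9167 pos [ 0.555  -0.1995  0.0881] yaw 89.03 q [-3.450e-01  5.210e-01  3.000e-03  1.052e+00 -1.000e-03  1.243e+00] f [-1.22  0.61  4.09] tq [0.129 0.473 0.014] w 0.0069
shift [ 0.0093 -0.0003  0.0009] turn [ 0.0021  0.001  -0.0011]
```

>>> move_arm:
  moves:
    - [[0.005, 0, 0.001, 0, 0, 0, 1], [0.004, 0, 0.001, 0, 0, 0, 1], [0.004, 0, 0, 0, 0, 0, 1], [0.003, 0, 0, 0, 0, 0, 1]]

```text
clock: 17.25
eef_pos: [0.5603, -0.1993, 0.0873]
tool_rot: [0.713, 0.701, -0.003, -0.003]
ft_force: [-3.9, -0.7, 3.1]
grip_width: 0.007
```

```bash
python3 go.py .5597 -.1997 .0885 89;python3 - <<'E'
from h import *
c=snap('wrist','w20')
E
python3 rel.py w20 .108
```

```text
t 17.25 pos [ 0.5603 -0.1993  0.0873] yaw 89.03 q [-0.34   0.536  0.028  1.07  -0.004  1.248] f [-3.95 -0.66  3.14] tq [-0.041  1.099  0.099] w 0.007
shift [-0.0013 -0.0008  0.0024] turn [ 0.0015 -0.0166 -0.001 ]
tray 3858 [ 0.43505782 -0.22179172  0.07800771] [ 0.50744225 -0.16219918  0.08846051]
rear rim 348 [ 0.43505782 -0.17856583  0.08454836] [ 0.44048231 -0.16385188  0.08833146]
lock top 0.10691680264769828 [ 0.44794928 -0.22527567  0.10391698] [ 0.50322084 -0.1719406   0.10991322] ((475.42999267578125, -198.68406677246094), (53.07581329345703, 55.4280891418457), 89.15206146240234)
```

View pics/w20.png

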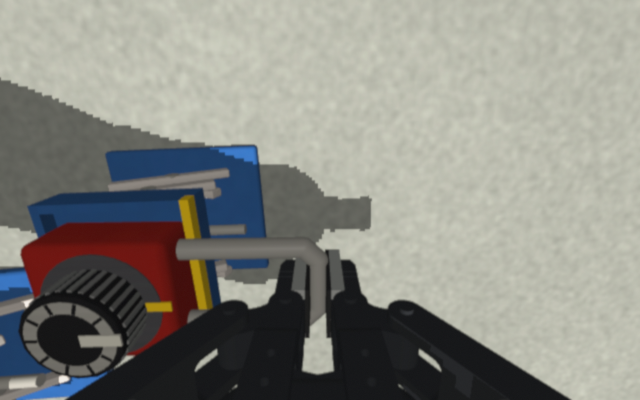

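The shackle is about 15 mm out and the body is still down (top at 0.107). I'll pull the last bit to the stop.

>>> move_arm:
  moves:
    - [[0.004, 0, 0.003, 0, -0.015, 0, 1], [0.005, 0, 0.001, 0, -0.005, 0, 1], [0.006, 0, 0.001, 0, 0, 0, 1], [0.007, 0, 0, 0, 0, 0, 1]]

```text
clock: 17.63
eef_pos: [0.5607, -0.199, 0.0856]
tool_rot: [0.713, 0.701, -0.008, -0.008]
ft_force: [-9.1, -0.9, 4.1]
grip_width: 0.0069
```

```bash
python3 go.py .5597 -.1997 .0885 89;python3 - <<'E'
from h import *
c=snap('wrist','w21'); snap('side','s21')
E
python3 rel.py w21 .108
```

```text
t 17.6333 pos [ 0.5607 -0.199   0.0856] yaw 88.97 q [-0.338  0.548  0.043  1.087 -0.007  1.251] f [-9.11 -0.85  4.05] tq [-0.023  2.085  0.124] w 0.0069
shift [-0.002  -0.0014  0.0058] turn [-0.0008 -0.0425  0.0011]
tray 3979 [ 0.43491961 -0.21954418  0.078005  ] [ 0.50736128 -0.16185165  0.08844924]
rear rim 351 [ 0.43491961 -0.1787267   0.08450106] [ 0.44048795 -0.16376754  0.08806817]
lock top 0.10716915711783061 [ 0.44793967 -0.22597657  0.10416969] [ 0.50381655 -0.17211784  0.1101662 ] ((475.8440856933594, -199.04965209960938), (53.837520599365234, 55.870365142822266), 89.89668273925781)
```

Run:
```python
from h import *
for fn in('w19','w20','w21'):
    c=dict(np.load(f'pics/{fn}.npz')); w=cloud(c); S=cv2.cvtColor(c['pixels'],cv2.COLOR_RGB2HSV)[...,1]
    hsv=cv2.cvtColor(c['pixels'],cv2.COLOR_RGB2HSV).astype(int);H=hsv[...,0]
    s=(hsv[...,1]<70)&(w[...,2]>.09)&(w[...,2]<.101)&(w[...,1]>-.188)&(w[...,1]<-.172)&(w[...,0]>.5)
    r=((H<6)|(H>174))&(hsv[...,1]>140)&(w[...,2]>.09)&(w[...,2]<.111)&(w[...,1]>-.19)
    a=np.percentile(w[s][:,0],99.5); b=np.percentile(w[r][:,0],99.5); print(fn,a,b,a-b)
```

```text
w19 0.5473710429206088 0.5013346468799955 0.04603639604061327
w20 0.5639056740271255 0.5028260385723853 0.061079635454740266
w21 0.5643886786047629 0.5034161865353246 0.06097249206943833
```

The pull force rose to 9 N with no further motion (friction is only 1.5 N), so the shackle is at its stop. The body is still seated, top at 0.107. Now lifting by the bow.

>>> move_arm:
  moves:
    - [[0.001, 0, 0.006, 0, -0.02, 0, 1], [0, 0, 0.01, 0, -0.02, 0, 1], [0, 0, 0.014, 0, -0.01, 0, 1], [0, 0, 0.02, 0, 0, 0, 1], [0, 0, 0.02, 0, 0, 0, 1], [0, 0, 0.02, 0, 0, 0, 1]]

```text
clock: 18.23
eef_pos: [0.5583, -0.1982, 0.1278]
tool_rot: [0.714, 0.701, 0.0, -0.002]
ft_force: [-1.8, 0.6, -3.1]
grip_width: 0.0069
```

```bash
python3 go.py .5597 -.1997 .31 89;python3 - <<'E'
from h import *
c=snap('wrist','w22'); snap('side','s22')
a=cv2.imread('pics/s22.png')[70:190,270:430];b=cv2.imread('pics/w22.png')
cv2.imwrite('pics/s22c.png',np.hstack([cv2.resize(a,None,fx=3,fy=3,interpolation=2)[:, 60:380],cv2.copyMakeBorder(cv2.resize(b,(480,300)),0,60,0,0,0)]))
E
```

```text
t 18.2333 pos [ 0.5583 -0.1982  0.1278] yaw 88.96 q [-0.342  0.494  0.071  1.152  0.003  1.247] f [-1.79  0.59 -3.06] tq [ 0.018  0.215 -0.001] w 0.0069
shift [ 0.0027 -0.003   0.3644] turn [-0.0076 -0.0057  0.0015]
```

View pics/s22c.png

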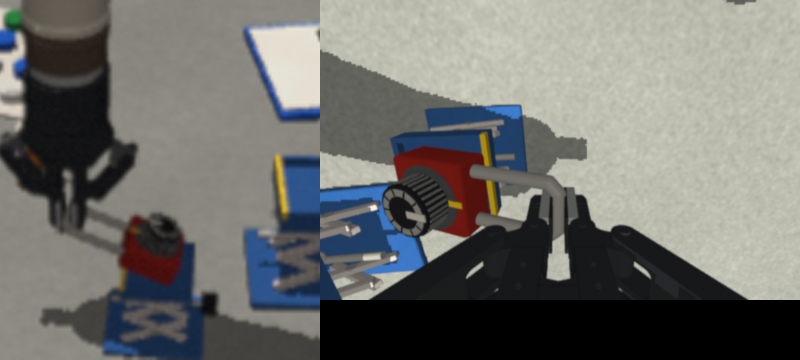

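The lock tilts down from the bow as expected: body still over the tray, shackle open. Continuing up.

>>> move_arm:
  moves:
    - [[0, 0, 0.025, 0, 0, 0, 1], [0, 0, 0.03, 0, 0, 0, 1], [0, 0, 0.03, 0, 0, 0, 1], [0, 0, 0.035, 0, 0, 0, 1], [0, 0, 0.04, 0, 0, 0, 1], [0, 0, 0.04, 0, 0, 0, 1], [0, 0, 0.04, 0, 0, 0, 1], [0, 0, 0.04, 0, 0, 0, 1]]

```text
clock: 19.0
eef_pos: [0.5605, -0.1959, 0.27]
tool_rot: [0.713, 0.701, 0.002, -0.003]
ft_force: [0.8, -0.1, -5.6]
grip_width: 0.0067
```

```bash
python3 go.py .5597 -.1997 .31 89;python3 - <<'E'
from h import *
c=snap('side','s23')
cv2.imwrite('pics/s23c.png',cv2.resize(c['pixels'][40:200,250:430,::-1],None,fx=3.5,fy=3.5,interpolation=2))
E
```

```text
t 19.0 pos [ 0.5605 -0.1959  0.27  ] yaw 89.07 q [-0.34   0.428  0.342  1.489  0.007  1.247] f [ 0.78 -0.13 -5.56] tq [-0.04  -0.327  0.011] w 0.0067
shift [-0.0016 -0.0076  0.0801] turn [-0.0155 -0.0027 -0.0024]
```

View pics/s23c.png

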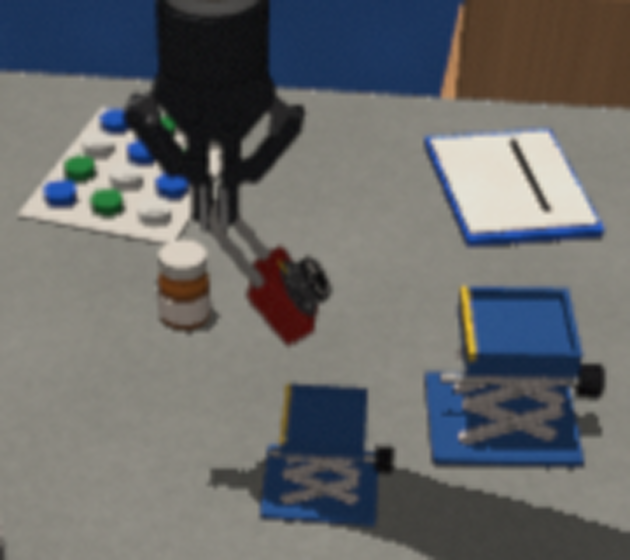

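Clear of the tray, hanging at an angle from the bow with the shackle open. Rising a little more, then settling.

>>> move_arm:
  moves:
    - [[0, 0, 0.03, 0, 0, 0, 1], [0, 0, 0.025, 0, 0, 0, 1], [0, 0, 0.02, 0, 0, 0, 1], [0, 0, 0.01, 0, 0, 0, 1], [0, 0, 0.002, 0, 0, 0, 1], [0, 0, 0, 0, 0, 0, 1], [0, 0, 0, 0, 0, 0, 1], [0, 0, 0, 0, 0, 0, 1]]

```text
clock: 19.72
eef_pos: [0.5652, -0.1956, 0.3172]
tool_rot: [0.712, 0.702, 0.006, 0.001]
ft_force: [1.1, 0.2, -5.3]
grip_width: 0.0067
```

>>> move_arm:
  moves:
    - [[0, 0, 0.001, 0, 0, 0, 1], [0, 0, 0.001, 0, 0, 0, 1], [0, 0, 0.001, 0, 0, 0, 1], [0, 0, 0.001, 0, 0, 0, 1], [0, 0, 0.001, 0, 0, 0, 1], [0, 0, 0.001, 0, 0, 0, 1], [0, 0, 0.001, 0, 0, 0, 1], [0, 0, 0.001, 0, 0, 0, 1]]

```text
clock: 20.38
eef_pos: [0.5643, -0.1953, 0.3183]
tool_rot: [0.712, 0.702, 0.005, -0.001]
ft_force: [-0.5, 0.2, -5.5]
grip_width: 0.0065
```

>>> move_arm:
  moves:
    - [[0, 0, 0.001, 0, 0, 0, 1], [0, 0, 0.001, 0, 0, 0, 1], [0, 0, 0.001, 0, 0, 0, 1], [0, 0, 0.001, 0, 0, 0, 1], [0, 0, 0.001, 0, 0, 0, 1], [0, 0, 0.001, 0, 0, 0, 1], [0, 0, 0.001, 0, 0, 0, 1], [0, 0, 0.001, 0, 0, 0, 1]]

```text
clock: 21.05
eef_pos: [0.5644, -0.1954, 0.3232]
tool_rot: [0.712, 0.702, 0.005, -0.001]
ft_force: [0.1, 1.1, -4.4]
grip_width: 0.0067
```

Run:
```python
from h import *
ims=[]
def red(c):
    w=cloud(c); hsv=cv2.cvtColor(c['pixels'],cv2.COLOR_RGB2HSV).astype(int);H=hsv[...,0]
    m=((H<6)|(H>174))&(hsv[...,1]>130)&(w[...,2]>.1)&(w[...,2]<.35)&(abs(w[...,1]+.2)<.08); p=w[m]; return len(p),p.mean(0).round(4),p.min(0).round(3),p.max(0).round(3)
for n in('side','scene','wrist'):
    c=snap(n,'f_'+n); print(n,red(c))
    ims.append(c)
c=snap('side','f_side2'); print('again',red(c)); o=get_obs(); print(o['eef_pos'],abs(o['joint_vel']).max(),o['grip_width'],o['ft_force'])
a=ims[0]['pixels'][20:180,250:410,::-1]; b=ims[2]['pixels'][:,:,::-1]; 
cv2.imwrite('pics/fin.png',np.hstack([cv2.resize(a,(400,400),interpolation=2),cv2.resize(b[100:400,140:440],(400,400))]))
```

```text
side (237, array([ 0.5118, -0.1737,  0.2655]), array([ 0.486, -0.216,  0.235]), array([ 0.534, -0.163,  0.286]))
scene (320, array([ 0.5195, -0.21  ,  0.2702]), array([ 0.494, -0.223,  0.235]), array([ 0.538, -0.172,  0.285]))
wrist (3952, array([ 0.5208, -0.1875,  0.275 ]), array([ 0.487, -0.221,  0.235]), array([ 0.538, -0.168,  0.286]))
again (238, array([ 0.512 , -0.1737,  0.2653]), array([ 0.487, -0.215,  0.236]), array([ 0.534, -0.163,  0.286]))
[ 0.5643783  -0.19534834  0.32316435] 0.0013044482245888587 0.006483252265572075 [-1.34514366 -0.11800302 -5.58850788]
```

View pics/fin.png

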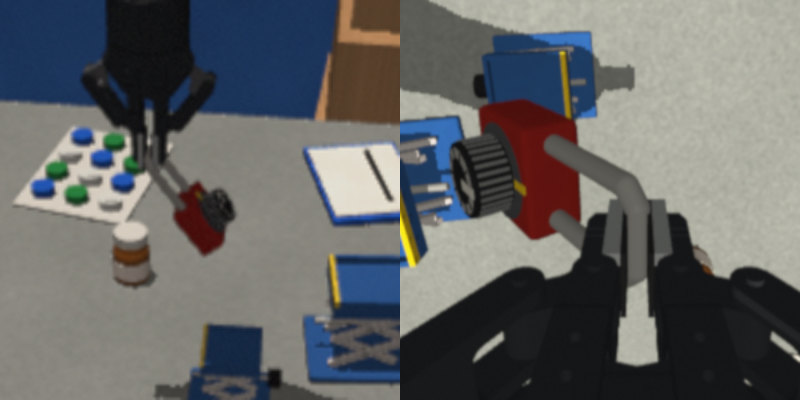

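View pics/f_scene.png

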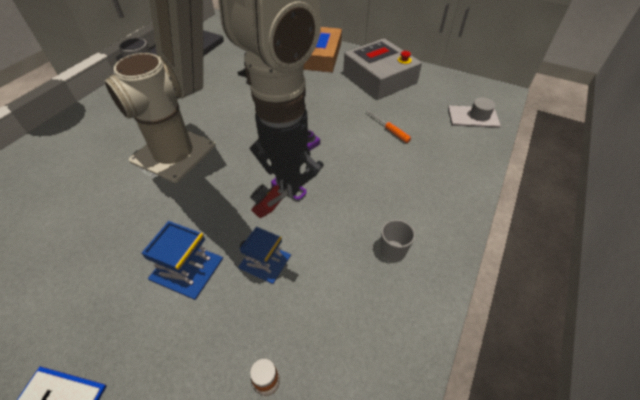

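```bash
python3 -c "
from workcell import *
print(job_done()); print(get_obs()['clock'])"
```

```text
the job is handed in; nothing more can be done
None
the job is handed in; nothing more can be done
```

I completed the whole sequence and handed the job in at about 21 s of the 72 s allowed. No check failed outright, but one measurement came out slightly low.

- **Seating:** I set the red lock dial up in the small jack's recess, with the shackle over the yellow lip. The top of the body measured 107 mm above the bench against 108 mm expected, which is within the calibration error.
- **Dial:** I turned it one notch clockwise. Afterwards the mark was about 2° from the index.
- **Shackle:** I pulled it straight out until the force reached 9 N with no further movement, and the body stayed seated. The images showed about 15 mm of travel instead of 16 mm. I put that down to measurement error, because friction alone is only 1.5 N.
- **Final hold:** The lock hangs by the open bow and looked still in two successive pictures. The body centre is at about 0.26 m, roughly 17 cm above where it sat. The bow is about 88 mm from the body centre (86.5 mm is fully open).
- **Bystanders:** The pot, jar and screwdriver look unmoved in the final scene view. That was a check by eye, not a measurement.

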